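Set up repaired rotors between centres under the magnifier

ROBOT

A 6-joint arm with a two-finger parallel gripper is mounted at the origin on the work surface. World frame = base frame: x ahead of the robot, y to its left, z up, the work surface at z = 0. Lengths are in m, angles in rad, forces in N, time in s.
With the tool pointing down it reaches from about 0.375 to 0.975 m from the base axis. Payload 3.8 kg.
Tool frame: the origin (TCP) lies between the finger pads; the fingertips stand 8 mm ahead of it and the grasp point (between the pads) lies 11 mm behind it (tcp_to_tips is the distance from the TCP to the fingertips, in m); z points along the fingers, y is the line along which they close (so a half turn about z gives the same grasp; the last joint's range is limited). The gripper opens to 85 mm and grips with 20 to 120 N. Pads are 22 mm wide; open, the fingers measure 114 mm over their backs; the gripper's body (76 mm by 85 mm) begins 54 mm behind the grasp point. The pads swing forward as they close: fully open they stand 13 mm farther back than shut.
Start: joints at [-1.305, 0.264, 1.604, -0, 1.274, -0.037], TCP at [0.201, -0.644, 0.217] pointing down, gripper open.
Joint ranges: [-2.63, 2.63], [-0.94, 2.18], [0.31, 2.57], [-1.31, 4.45], [0, 2.66], [-2.55, 2.55]. Speed limits (rad/s): [2.57, 2.57, 3.14, 3.14, 3.14, 3.14].

INTERFACE

Orientations are given as a rotation vector (axis times angle).
In Python, from workcell import * gives the robot as it stands.
- The arm moves only by the tool move_arm, never from a script. Its argument "series" is one flat list of numbers, 7 for each row, row after row: the finger opening in cm, from 0 to 8.54, then the shift along the tool's x, y, z in cm, then the turn, a rotation vector about the tool's x, y, z in degrees. A call has 1 to 5 rows; each row shifts and turns the commanded pose from where the row before left it, along the tool's axes as they then stand; what a row does not reach is not made up. A row lasts 1/8 s, in which the tool goes at most 62.5 mm and 10.7 degrees, less where a joint would pass 70% of its speed; a pose out of reach is approached as far as the arm can. A call is refused whole if a number of a shift passes 6.25 or a number of a turn 10.7, either way. A call with a gripper value outside its range is refused whole. The fingers move at their own pace and stop on an object; "grip_force" is the grip in N (left out, the last holds). Time passes only in rows, so rows that do not move let the fingers close. It gives the time, the measured TCP pose, the force, the opening and the grip force at its end, in the units of the state.
- read_state(): the state, without advancing time (a new reading comes with each control period).
- read_camera(name): name is "side" or "top"; returns the picture (400x640x3 uint8, red, green, blue); there is no depth.
- calibration(name): a dict with "camera_matrix" (3x3 intrinsics, pixels), "k1" (the pictures are not rectified: a ray, as slopes to the right and down, at radius r is drawn at 1 + k1 r^2 times it, then the intrinsics apply), "rvec" (rotation vector, rad) and "tvec" (3), from world to camera coordinates, as OpenCV has them. Camera axes: x right, y down, z forward; pixel columns grow to the right and rows downward; lengths in m; the calibration is good to about 2 mm. A picture is of the moment at which its call begins. calibration takes no time and is no camera call.
- finish_job(): hands the job in; it is judged then, once.
The state is a dict: "time": time; "q": joint angles; "joint_vel": joint speeds; "joint_torque": joint torques, N m; "tool_pos": TCP position; "tcp_rot": TCP orientation; "wrist_force": force on the tool from outside, world axes, zero at the start; "torque": the same for the moment, N m; "width": opening from 0.0 (shut) to 1.0 (fully open); "grip_force": force on a finger pad.
Only numpy, scipy, OpenCV 4.12 (cv2) and the standard library are available. Lean on these libraries where they do the work, as an engineer would, in place of code of your own. Each camera call takes 0.05 s, during which the arm holds its last target. There are 200 camera calls.

TASK

Get the repaired rotors ready for inspection: first swing the magnifier lamp well clear of the centre fixture, then lift the cover tray off the rotor box and set each rotor in the box between the centres of a place of its own, short copper-collar end in the head cup and tailstock slid up so that both shaft ends are fully home. Finish by putting the tray back squarely on the box and swinging the lens back over the middle of the fixture, leaving the other things on the bench where they are.

Things in the scene. Friction and masses are not known exactly. Their poses are not given: they have to be found in the camera images.
- fixture: centre fixture bolted to the bench: dark steel base 200 x 235 x 14 mm, origin at the centre of its underside. Three places side by side at its x = -60, 0, +60 mm; centre lines run along its y, 60 mm above the bench. At each place a fixed head cup (block 30 mm square, top at 75 mm) faces +y: blind bore 14 mm wide, 6 mm deep, floor at y = -90 mm; the tailstock faces it
- fixture_mid (a point): middle of the work area, on the middle centre line at fixture y = -15 mm. At each place two brass V-rests, 6 mm thick, stand at fixture y = -72 and +13 mm and carry a 10 mm shaft exactly on the centre line; mouths about 24 mm wide, reaching 8 mm above the centre line. A rotor fully home has its core centre at fixture y = -27.5 mm
- tail1 (a joint): sliding tailstock of place 1: m of travel along the fixture's +y, 0 to 0.07; at 0 the floor of its cup is 113 mm from the head cup's floor. It carries a cup like the head's (14 mm bore, 6 mm deep) facing the head, so with a rotor of overall length S fully home it reads S - 113 mm. Place 1 is nearest the robot (fixture x = -60 mm). About 2 N friction, stays where it is left
- tail1_grip (a point): grip point in tailstock 1's upright black grip, 14 mm thick along the fixture's y, 22 mm wide along its x; this point is 106 mm above the bench, the grip's top at 125 mm, its free part starts at 77 mm; 16 mm behind the cup's floor
- tail2 (a joint): sliding tailstock of place 2: m of travel along the fixture's +y, 0 to 0.07; at 0 the floor of its cup is 113 mm from the head cup's floor. It carries a cup like the head's (14 mm bore, 6 mm deep) facing the head, so with a rotor of overall length S fully home it reads S - 113 mm. Place 2 is middle. About 2 N friction, stays where it is left
- tail2_grip (a point): grip point in tailstock 2's upright black grip, 14 mm thick along the fixture's y, 22 mm wide along its x; this point is 106 mm above the bench, the grip's top at 125 mm, its free part starts at 77 mm; 16 mm behind the cup's floor
- tail3 (a joint): sliding tailstock of place 3: m of travel along the fixture's +y, 0 to 0.07; at 0 the floor of its cup is 113 mm from the head cup's floor. It carries a cup like the head's (14 mm bore, 6 mm deep) facing the head, so with a rotor of overall length S fully home it reads S - 113 mm. Place 3 is farthest (fixture x = +60 mm). About 2 N friction, stays where it is left
- tail3_grip (a point): grip point in tailstock 3's upright black grip, 14 mm thick along the fixture's y, 22 mm wide along its x; this point is 106 mm above the bench, the grip's top at 125 mm, its free part starts at 77 mm; 16 mm behind the cup's floor
- lamp_lens (a point): centre of the white magnifier lamp's lens in its ring, 136 mm outer diameter; underside of ring and arm 200 mm, top 225 mm above the bench. The lens swings level about a vertical hinge post 300 mm away; at the start it is over the fixture, and it swings about 1.2 rad clockwise (seen from above) away from it, to the robot's left, or about 0.2 rad the other way
- lamp_peg (a point): grip point on the round upright black peg on the lamp's arm, 16 mm thick, on the line from lens to hinge post: 75 mm from the lens, 225 mm from the hinge axis. This point is 248 mm above the bench, the peg's top 266 mm, its foot 216 mm. The arm stays where it is left (hinge friction about 0.25 N m)
- box: grey open rotor box, fixed, 220 (x) x 180 (y) x 75 mm high, walls 6 mm, origin at the centre of its underside. Inside, V cradles hold up to three rotors by their shafts at x = -60, 0, +60 mm: level, along the box's y with the long end to +y, axis 45 mm above the bench, core centre near y = -9.5 mm (cradles at y = -54 and +31 mm)
- tray: loose plywood cover tray, 240 (x) x 200 (y) mm, rim 20 mm high, 0.35 kg, origin at the centre of its underside; at the start it lies on the rim of the rotor box, squarely over it, hiding the rotors
- tray_grip (a point): grip point in the tray's upright centre handle, a wooden board 14 mm thick (tray x) and 100 mm long (tray y); 48 mm above the tray's underside, the handle's top at 60 mm
- rotor_a: motor rotor (may be absent), 0.2 kg: dark steel core 24 mm in diameter and 45 mm long with copper winding lines, on a 10 mm steel shaft 118 mm long overall; origin at the centre of the core, x axis along the shaft towards its long end. Short end: 40 mm of shaft beyond the core, with a copper collar 16 mm in diameter and 10 mm long against the core; long end: 33 mm of bare shaft beyond the core
- rotor_b: motor rotor (may be absent), 0.2 kg: dark steel core 24 mm in diameter and 45 mm long with copper winding lines, on a 10 mm steel shaft 133 mm long overall; origin at the centre of the core, x axis along the shaft towards its long end. Short end: 40 mm of shaft beyond the core, with a copper collar 16 mm in diameter and 10 mm long against the core; long end: 48 mm of bare shaft beyond the core
- rotor_c: motor rotor (may be absent), 0.2 kg: dark steel core 24 mm in diameter and 45 mm long with copper winding lines, on a 10 mm steel shaft 145 mm long overall; origin at the centre of the core, x axis along the shaft towards its long end. Short end: 40 mm of shaft beyond the core, with a copper collar 16 mm in diameter and 10 mm long against the core; long end: 60 mm of bare shaft beyond the core
- spool: bystander: wire spool 52 mm in diameter, 40 mm high, standing, origin under it
- flux_bottle: bystander: white bottle 44 mm in diameter, 110 mm high, origin under it
- screwdriver: bystander: screwdriver 160 mm long, lying
- jar: bystander: amber jar 56 mm in diameter, 60 mm high, origin under it
- dish: bystander: steel dish 70 mm wide, 22 mm high, origin under it

How it is judged:
By the outcome, as a careful person would: the job done as asked, in the order asked, and still so for the second after the job is handed in, with the robot touching nothing.
Of rotor_a, rotor_b, rotor_c only 2 to 3 are there at a start; the rules pass over those that are not, and their reading is None.
At some moment in a run one of tray may be knocked a few centimetres aside while the robot is not near it.
It also fails if it takes over 210 s, if anything falls off the work surface, if the arm or the gripper's body presses on something with over 40 N, if the wrist force passes 120 N, or if a joint passes its speed limit or range.

## Working session

There is one attempt and no reset: what is moved stays moved. The work goes in short steps, Python scripts to look and compute and a tool call to move; the robot and the scene stay as the last step left them, time stands still between calls to the robot, and variables do not carry over. Pictures are saved under pics/ and viewed, at most 14 in all, crops included, and the job is handed in when it is done.

Besides the shell and the picture viewer there is one more tool, called after "Request:" by a JSON object that holds its "op" and its "data". move_arm: Moves the arm, as the interface text tells. Its arguments: {"type":"object","properties":{"series":{"type":"array"},"grip_force":{"type":"number"}},"required":["series"]}

```bash
ls; mkdir -p pics
python3 - <<'E'
from workcell import *
import cv2
s=read_state();print(s)
for n in("side","top"):
    c=calibration(n);print(n,c)
    cv2.imwrite(f"pics/{n}0.png",cv2.cvtColor(read_camera(n),cv2.COLOR_RGB2BGR))
E
```

```text
pics
{'time': 0.0, 'q': array([-1.30485788e+00,  2.64779111e-01,  1.60538064e+00, -2.04147375e-05,
        1.27371123e+00, -3.68853746e-02]), 'joint_vel': array([-0.00153024, -0.00106348, -0.00183033, -0.00017323,  0.00175965,
       -0.00010629]), 'joint_torque': array([-2.62555302e-03, -5.15116632e+01, -3.67317510e+01, -2.70700684e-04,
        1.31492992e-02,  6.47773120e-06]), 'tool_pos': array([ 0.20109433, -0.64354121,  0.215741  ]), 'tcp_rot': array([-3.10341326e+00, -4.73527360e-01,  4.39104824e-04]), 'wrist_force': array([ 0.28732172,  0.06919024, -0.71995094]), 'torque': array([ 0.02958571, -0.00055634,  0.01058097]), 'grip_force': 0.0, 'width': 0.9994449448697904}
side {'camera_matrix': array([[438.27965602,   0.        , 316.9316852 ],
       [  0.        , 438.27965602, 196.29728659],
       [  0.        ,   0.        ,   1.        ]]), 'k1': -0.05296290066762425, 'rvec': array([ 0.53173342, -2.59227717,  1.36370692]), 'tvec': array([0.49702213, 0.22637626, 1.16202303])}
top {'camera_matrix': array([[466.56365463,   0.        , 322.85138061],
       [  0.        , 466.56365463, 200.72122478],
       [  0.        ,   0.        ,   1.        ]]), 'k1': -0.08231277077846658, 'rvec': array([ 2.17713208, -2.15779244,  0.16130167]), 'tvec': array([0.01920731, 0.55499071, 1.2458249 ])}
```

View pics/side0.png

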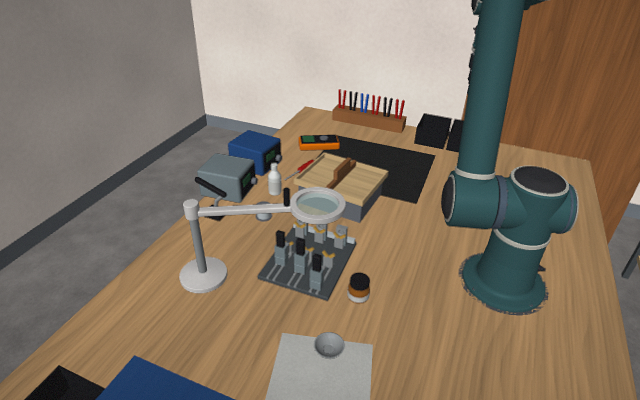

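View pics/top0.png

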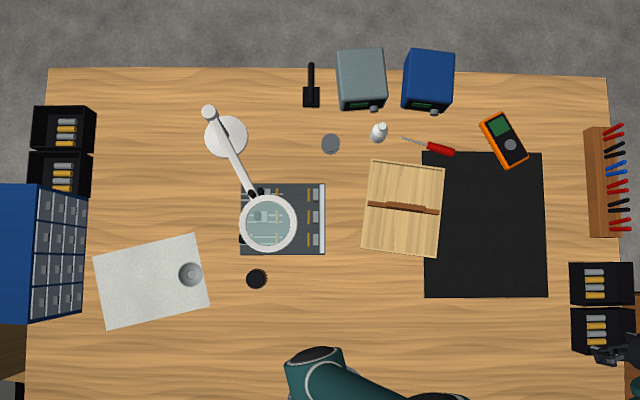

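```bash
cat > h.py <<'E'
from workcell import *
import numpy as np, cv2
from scipy.spatial.transform import Rotation as R
C={n:calibration(n) for n in("side","top")}
def ray(n,uv):
    c=C[n];K=c["camera_matrix"];D=np.array([c["k1"],0,0,0,0.])
    p=cv2.undistortPoints(np.array(uv,float).reshape(-1,1,2),K,D).reshape(-1,2)
    Rm=cv2.Rodrigues(c["rvec"])[0]
    d=np.c_[p,np.ones(len(p))]@Rm
    return -Rm.T@c["tvec"],d/np.linalg.norm(d,axis=1)[:,None]
def plane(n,uv,z):
    o,d=ray(n,uv);return o+d*((z-o[2])/d[:,2])[:,None]
def tri(us,ut):
    a,d=ray("side",us);b,e=ray("top",ut);out=[]
    for x,y in zip(d,e):
        t=np.linalg.lstsq(np.c_[x,-y],b-a,rcond=None)[0]
        p,q=a+t[0]*x,b+t[1]*y;out.append(np.r_[(p+q)/2,np.linalg.norm(p-q)])
    return np.array(out)
def proj(n,P):
    c=C[n];return cv2.projectPoints(np.array(P,float).reshape(-1,1,3),c["rvec"],c["tvec"],c["camera_matrix"],np.array([c["k1"],0,0,0,0.]))[0].reshape(-1,2)
def shot(n): return cv2.cvtColor(read_camera(n),cv2.COLOR_RGB2BGR)
def crop(im,x0,y0,x1,y1,f): return cv2.resize(im[y0:y1,x0:x1],None,fx=f,fy=f,interpolation=cv2.INTER_CUBIC)
def blobs(mask,amin=5):
    n,l,s,c=cv2.connectedComponentsWithStats(mask.astype(np.uint8))
    return [(s[i,4],c[i].round(1),s[i,:4]) for i in range(1,n) if s[i,4]>=amin]
def shift(target,rot=None):
    """to world target: shift in tool axes (cm) and turn (deg) from the present pose"""
    s=read_state();r=R.from_rotvec(s["tcp_rot"])
    d=r.inv().apply(np.array(target)-s["tool_pos"])*100
    return d.round(2), (None if rot is None else np.degrees((r.inv()*rot).as_rotvec()).round(1))
E
python3 - <<'E'
from h import *
s=cv2.imread("pics/side0.png");t=cv2.imread("pics/top0.png")
a=crop(s,180,150,400,310,3.6);b=crop(t,190,90,450,270,3)
cv2.imwrite("pics/cs.png",a);cv2.imwrite("pics/ct.png",b)
for im,w in((s,(270,180,300,215)),(t,(235,175,275,215))):
    m=np.zeros(im.shape[:2]);x0,y0,x1,y1=w;m[y0:y1,x0:x1]=im.max(2)[y0:y1,x0:x1]<50
    print(blobs(m))
E
```

```text
[(np.int32(90), array([286.1, 196.7]), array([284, 188,   6,  18], dtype=int32))]
[(np.int32(42), array([260.3, 190.8]), array([257, 187,   7,   8], dtype=int32)), (np.int32(43), array([251.4, 193.4]), array([248, 190,   8,   8], dtype=int32))]
```

View pics/ct.png

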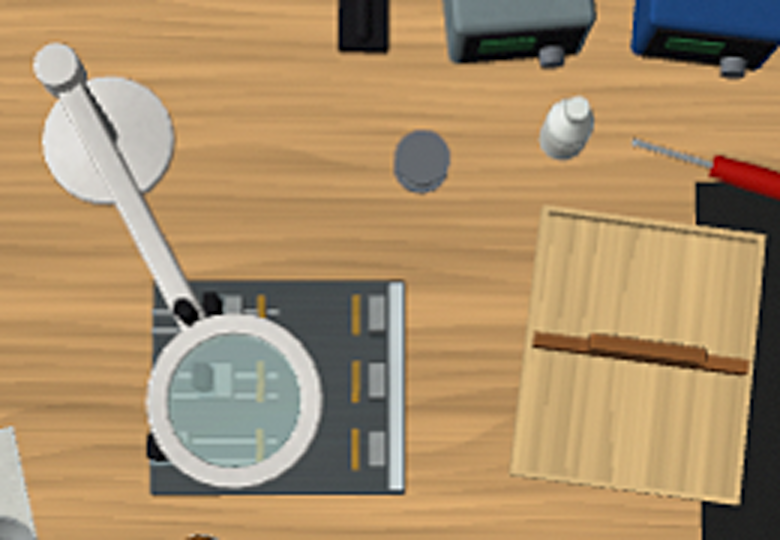

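View pics/cs.png

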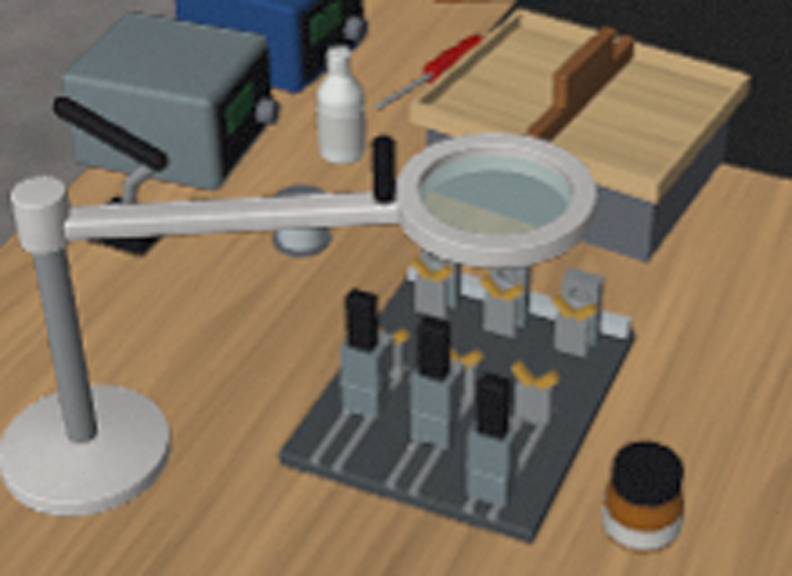

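Run:
```python
from h import *
print("peg",tri([[286.1,196.7]],[[251.4,193.4]]), plane("top",[[251.4,193.4]],.245))
sd=lambda x,y:[180+x/3.6-.4,150+y/3.6-.4]; tp=lambda x,y:[190+x/3-.35,90+y/3-.35]
print("hinge",tri([sd(40,190)],[tp(58,64)]))
print("lens",tri([sd(497,193)],[tp(235,400)]))
print("base corners",plane("top",[tp(152,281),tp(404,281),tp(405,493),tp(151,493)],.014))
tc=plane("top",[tp(543,206),tp(766,236),tp(739,503),tp(512,474)],.095);print("tray rim",tc,tc.mean(0))
t=cv2.imread("pics/top0.png")
print("handle ends",plane("top",[tp(590,340),tp(707,352)],.135))
print("handle side/top", tri([sd(540,112),sd(607,38)],[tp(590,340),tp(707,352)]))
print("start fingers yaw",R.from_rotvec(read_state()["tcp_rot"]).as_matrix().round(3))
```

```text
peg [[0.54338756 0.19299798 0.24187355 0.00106409]] [[0.54345492 0.19277471 0.245     ]]
hinge [[0.74015455 0.29992074 0.23735567 0.00102388]]
lens [[0.47730031 0.15563952 0.21779867 0.00159153]]
base corners [[0.60405345 0.25499895 0.014     ]
 [0.60659032 0.01994556 0.014     ]
 [0.40969101 0.01763845 0.014     ]
 [0.40751752 0.25033823 0.014     ]]
tray rim [[ 0.66195633 -0.10053501  0.095     ]
 [ 0.6377829  -0.29999463  0.095     ]
 [ 0.40165805 -0.27034288  0.095     ]
 [ 0.425714   -0.0724036   0.095     ]] [ 0.53177782 -0.18581903  0.095     ]
handle ends [[ 0.53802689 -0.13468875  0.135     ]
 [ 0.5287822  -0.23466077  0.135     ]]
handle side/top [[ 0.54913938 -0.1403431   0.08952716  0.01153132]
 [ 0.52995159 -0.23904144  0.11805561  0.00160145]]
start fingers yaw [[ 0.955  0.298 -0.001]
 [ 0.298 -0.955  0.002]
 [ 0.    -0.002 -1.   ]]
```

Request:
{"op": "move_arm", "data": {"series": [8.54,0,0,-2.5,0,0,-10.4,8.54,0,0,-2.5,0,0,-10.4,8.54,0,0,-2.5,0,0,-10.4,8.54,0,0,-2.5,0,0,-10.4,8.54,0,0,-2.5,0,0,-10.4], "grip_force": 40}}

```text
time: 0.72
tool_pos: [0.2012, -0.6439, 0.3421]
tcp_rot: [-2.577, -1.794, -0.001]
wrist_force: [-0.1, -0.5, 0.1]
width: 0.998
grip_force: 0.0
```

Request:
{"op": "move_arm", "data": {"series": [8.54,0,0,-1.5,0,0,-10.4,8.54,0,0,0,0,0,-10.4,8.54,0,0,0,0,0,0]}}

```text
time: 1.1
tool_pos: [0.2012, -0.6441, 0.3566]
tcp_rot: [-2.22, -2.222, -0.001]
wrist_force: [0.4, -0.3, -0.2]
width: 0.997
grip_force: 0.0
```

Run:
```python
from h import *
W=R.from_matrix(np.array([[0,1,0],[1,0,0],[0,0,-1.]]))
print(shift([.543,.1925,.36],W), read_state()["tool_pos"],read_state()["q"])
```

```text
(array([83.64, 34.23, -0.29]), array([-0., -0.,  0.])) [ 0.20121805 -0.64411107  0.35662848] [-1.30489000e+00  2.15352535e-01  1.41207463e+00 -4.37149248e-05
  1.51491938e+00 -1.30550789e+00]
```

Request:
{"op": "move_arm", "data": {"series": [8.54,5.3,2.2,0,0,0,0,8.54,5.3,2.2,0,0,0,0,8.54,5.3,2.2,0,0,0,0,8.54,5.3,2.2,0,0,0,0,8.54,5.3,2.2,0,0,0,0]}}

```text
time: 1.72
tool_pos: [0.3108, -0.377, 0.3563]
tcp_rot: [-2.223, -2.219, -0.001]
wrist_force: [1.2, 0.5, -0.1]
width: 1.002
grip_force: 0.0
```

Request:
{"op": "move_arm", "data": {"series": [8.54,5.3,2.2,0,0,0,0,8.54,5.3,2.2,0,0,0,0,8.54,5.3,2.2,0,0,0,0,8.54,5.3,2.2,0,0,0,0,8.54,5.3,2.2,0,0,0,0]}}

```text
time: 2.35
tool_pos: [0.4199, -0.1118, 0.3565]
tcp_rot: [-2.223, -2.219, 0.0]
wrist_force: [1.4, -0.6, 1.2]
width: 1.003
grip_force: 0.0
```

Request:
{"op": "move_arm", "data": {"series": [8.54,5.3,2.2,0,0,0,0,8.54,5.3,2.2,0,0,0,0,8.54,5.3,2.2,0,0,0,0,8.54,5.3,2.2,0,0,0,0,8.54,5.3,2.2,0,0,0,0]}}

```text
time: 2.98
tool_pos: [0.5293, 0.1534, 0.3564]
tcp_rot: [-2.222, -2.22, 0.001]
wrist_force: [0.3, -0.6, -0.0]
width: 1.003
grip_force: 0.0
```

Request:
{"op": "move_arm", "data": {"series": [6,4.14,1.23,0,0,0,0,6,0,0,0,0,0,0,6,0,0,0,0,0,0]}}

```text
time: 3.35
tool_pos: [0.541, 0.1926, 0.3563]
tcp_rot: [-2.22, -2.223, 0.003]
wrist_force: [0.1, 0.0, -0.0]
width: 0.703
grip_force: 0.0
```

Run:
```python
from h import *
W=R.from_matrix(np.array([[0,1,0],[1,0,0],[0,0,-1.]]))
print(shift([.543,.1925,.24],W), read_state()["tool_pos"],read_state()["q"])
```

```text
(array([-0.  ,  0.22, 11.63]), array([-0.1,  0.1,  0.1])) [0.54096049 0.19263995 0.35625849] [ 2.99095940e-01  1.95151380e-02  1.62933450e+00 -5.82265359e-04
  1.49454432e+00  2.97975722e-01]
```

Request:
{"op": "move_arm", "data": {"series": [6,0,0.2,4,0,0,0,6,0,0,4,0,0,0,6,0,0,3.6,0,0,0,1,0,0,0,0,0,0,1,0,0,0,0,0,0]}}

```text
time: 3.98
tool_pos: [0.5441, 0.1923, 0.2428]
tcp_rot: [2.22, 2.222, 0.003]
wrist_force: [1.1, -0.2, 1.2]
width: 0.279
grip_force: 0.0
```

Request:
{"op": "move_arm", "data": {"series": [1,0,0,0,0,0,0,1,0,0,0,0,0,0,1,0,0,0,0,0,0]}}

```text
time: 4.35
tool_pos: [0.5435, 0.1923, 0.2437]
tcp_rot: [2.218, 2.223, 0.001]
wrist_force: [-4.7, -4.1, 3.2]
width: 0.156
grip_force: 39.0
```

Request:
{"op": "move_arm", "data": {"series": [1,2.34,-1.11,0,0,0,0,1,2.45,-0.83,0,0,0,0,1,2.53,-0.55,0,0,0,0,1,2.58,-0.25,0,0,0,0,1,2.59,0.04,0,0,0,0]}}

```text
time: 4.97
tool_pos: [0.5154, 0.3187, 0.2436]
tcp_rot: [-2.219, -2.223, -0.001]
wrist_force: [-2.7, -2.7, 3.5]
width: 0.157
grip_force: 39.6
```

Request:
{"op": "move_arm", "data": {"series": [1,2.57,0.34,0,0,0,0,1,2.51,0.63,0,0,0,0,1,2.42,0.92,0,0,0,0,1,2.3,1.19,0,0,0,0,1,2.1,1.4,0,0,0,0]}}

```text
time: 5.6
tool_pos: [0.5572, 0.4411, 0.2435]
tcp_rot: [-2.212, -2.219, -0.001]
wrist_force: [-13.1, 8.0, 3.5]
width: 0.15
grip_force: 38.6
```

Request:
{"op": "move_arm", "data": {"series": [1,0,0,0,0,0,0,6,0,0,0,0,0,0,6,0,0,0,0,0,0,6,0,0,-5,0,0,0,6,0,0,-5,0,0,0]}}

```text
time: 6.22
tool_pos: [0.5609, 0.436, 0.3417]
tcp_rot: [2.219, 2.223, -0.002]
wrist_force: [1.0, 0.4, -0.5]
width: 0.703
grip_force: 0.0
```

Request:
{"op": "move_arm", "data": {"series": [6,-5.5,0,0,0,0,0,6,-5.5,0,0,0,0,0,6,-5.5,0,0,0,0,0,6,-5.5,0,0,0,0,0,6,-5.5,0,0,0,0,0]}}

```text
time: 6.85
tool_pos: [0.5615, 0.1595, 0.3419]
tcp_rot: [2.218, 2.222, 0.002]
wrist_force: [0.5, 0.2, 0.4]
width: 0.704
grip_force: 0.0
```

Request:
{"op": "move_arm", "data": {"series": [6,-5.5,0,0,0,0,0,6,-5.5,0,0,0,0,0,6,-5.5,0,0,0,0,0,6,-5.5,0,0,0,0,0,6,-5.5,0,0,0,0,0]}}

```text
time: 7.48
tool_pos: [0.5618, -0.1157, 0.342]
tcp_rot: [2.218, 2.222, 0.001]
wrist_force: [0.2, -0.3, -0.4]
width: 0.7
grip_force: 0.0
```

Run:
```python
from h import *
print(read_state()["tool_pos"])
t=shot("top");s=shot("side")
cv2.imwrite("pics/top1.png",t);cv2.imwrite("pics/side1.png",s)
a=crop(t,190,90,450,270,3);b=crop(s,240,140,400,310,3.5)
cv2.imwrite("pics/ct1.png",a);cv2.imwrite("pics/cs1.png",b)
```

```text
[ 0.56182848 -0.1156946   0.34201836]
```

View pics/ct1.png

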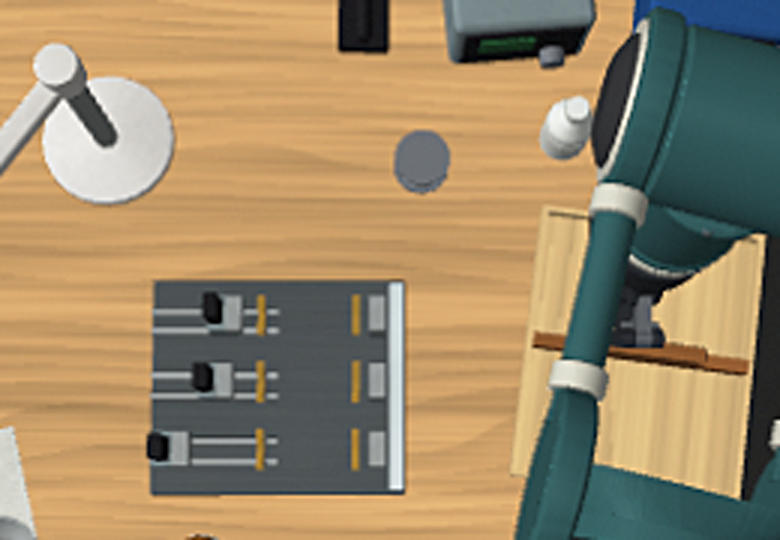

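View pics/cs1.png

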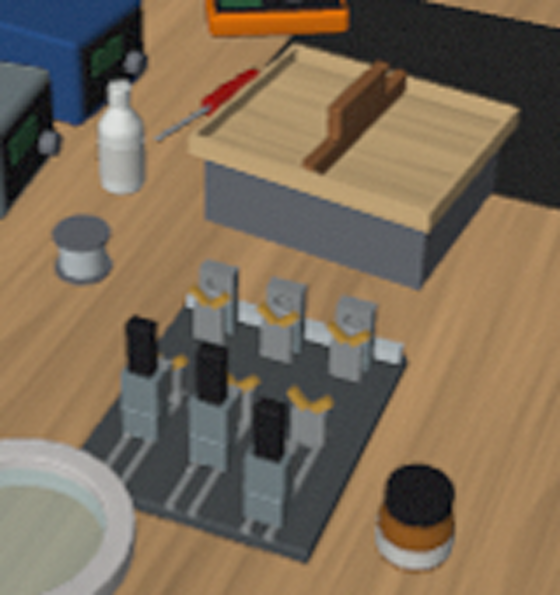

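Run:
```python
from h import *
t=cv2.imread("pics/top1.png");s=cv2.imread("pics/side1.png")
def brass(im,w):
    h=cv2.cvtColor(im,cv2.COLOR_BGR2HSV);x0,y0,x1,y1=w
    m=np.zeros(h.shape[:2],np.uint8);m[y0:y1,x0:x1]=cv2.inRange(h,(14,130,90),(30,255,255))[y0:y1,x0:x1]
    return m
B=blobs(brass(t,(242,187,318,252)),6)
S=blobs(brass(s,(285,215,345,265)),6)
for b in B:print("T",b)
for b in S:print("S",b)
# grips black
m=np.zeros(t.shape[:2]);m[185:250,235:275]=t.max(2)[185:250,235:275]<40
for b in blobs(m):print("GT",b)
m=np.zeros(t.shape[:2]);m[225:275,270:325]=s.max(2)[225:275,270:325]<40
for b in blobs(m):print("GS",b)
# base dark rect
h=cv2.cvtColor(t,cv2.COLOR_BGR2HSV);print(t[190,300],t[180,300],t[240,300])
m=np.zeros(t.shape[:2],np.uint8);q=cv2.inRange(t,(35,35,35),(100,95,90));m[175:262,235:330]=q[175:262,235:330]
m=cv2.morphologyEx(m,cv2.MORPH_OPEN,np.ones((3,3)))
p=cv2.minAreaRect(np.argwhere(m>0)[:,::-1].astype(np.float32));print(p)
c=cv2.boxPoints(p);w=plane("top",c,.014);print(w,w.mean(0),[np.linalg.norm(w[i]-w[i-1]) for i in range(4)])
```

```text
T (np.int32(25), array([276.5, 195. ]), array([276, 189,   2,  13], dtype=int32))
T (np.int32(26), array([308.5, 194.5]), array([308, 188,   2,  14], dtype=int32))
T (np.int32(28), array([276.4, 217. ]), array([275, 210,   3,  14], dtype=int32))
T (np.int32(30), array([308.3, 217.3]), array([307, 210,   3,  14], dtype=int32))
T (np.int32(33), array([276.2, 239.1]), array([275, 233,   3,  14], dtype=int32))
T (np.int32(33), array([307.8, 239.7]), array([307, 233,   3,  14], dtype=int32))
S (np.int32(26), array([298.8, 224.4]), array([294, 221,  11,   7], dtype=int32))
S (np.int32(27), array([318.7, 229.7]), array([314, 226,  11,   7], dtype=int32))
S (np.int32(30), array([338.9, 235.6]), array([334, 232,  11,   7], dtype=int32))
S (np.int32(8), array([290.9, 242.9]), array([290, 242,   3,   3], dtype=int32))
S (np.int32(19), array([309.1, 248.7]), array([305, 247,   9,   4], dtype=int32))
S (np.int32(39), array([328.1, 254.3]), array([322, 251,  13,   7], dtype=int32))
GT (np.int32(54), array([260.5, 192.5]), array([258, 188,   6,  10], dtype=int32))
GT (np.int32(54), array([257.3, 215.4]), array([254, 211,   7,  10], dtype=int32))
GT (np.int32(53), array([242.1, 238.8]), array([239, 235,   7,   9], dtype=int32))
GS (np.int32(113), array([280.2, 238.6]), array([276, 231,   9,  16], dtype=int32))
GS (np.int32(130), array([300.2, 246. ]), array([296, 238,   9,  17], dtype=int32))
GS (np.int32(130), array([316.7, 262.1]), array([313, 254,   9,  18], dtype=int32))
[85 83 77] [103 159 203] [86 85 79]
((279.5, 219.0), (70.0, 77.0), 90.0)
[[0.60213769 0.2530263  0.014     ]
 [0.6044515  0.03763006 0.014     ]
 [0.40950327 0.03594158 0.014     ]
 [0.40750283 0.24754031 0.014     ]] [0.50589882 0.14353456 0.014     ] [np.float64(0.19471216333844368), np.float64(0.21540867101767047), np.float64(0.19495553685521225), np.float64(0.211608180595856)]
```

```bash
cat >> h.py <<'E'
def fit2(M,Wd):
    """rigid 2-D fit world = Rot(a) M + t"""
    M=np.array(M);Wd=np.array(Wd)[:,:2];mc,wc=M.mean(0),Wd.mean(0)
    H=(M-mc).T@(Wd-wc);a=np.arctan2(H[0,1]-H[1,0],H[0,0]+H[1,1])
    Q=np.array([[np.cos(a),-np.sin(a)],[np.sin(a),np.cos(a)]]);t=wc-Q@mc
    return a,t,(M@Q.T+t-Wd)
E
python3 - <<'E'
from h import *
T=[[276.5,195],[308.5,194.5],[276.4,217],[308.3,217.3],[276.2,239.1],[307.8,239.7]]
M=[[.06,.013],[.06,-.072],[0,.013],[0,-.072],[-.06,.013],[-.06,-.072]]
W=plane("top",T,.061);a,t,r=fit2(M,W);print("fix top",np.degrees(a),t,(r*1000).round(1).tolist())
S=[[290.9,242.9],[298.8,224.4],[309.1,248.7],[318.7,229.7],[328.1,254.3],[338.9,235.6]]
print(tri(S,T).round(4))
h=plane("top",[[260.5,192.5],[257.3,215.4],[242.1,238.8]],.12)
g=tri([[280.2,238.6],[300.2,246],[316.7,262.1]],[[260.5,192.5],[257.3,215.4],[242.1,238.8]]);print(g.round(4))
Q=np.array([[np.cos(a),-np.sin(a)],[np.sin(a),np.cos(a)]])
print("grips in fixture",((h[:,:2]-t)@Q).round(4), ((g[:,:2]-t)@Q).round(4))
for x,yy in((-.06,-.0275),(0,-.0275),(.06,-.0275)):print("home",(Q@[x,yy]+t).round(4))
print("mid",Q@[0,-.015]+t)
# tray handle
t0=cv2.imread("pics/top0.png");s1=cv2.imread("pics/side1.png")
for im,w in((t0,(362,190,445,225)),(s1,(320,155,360,192))):
    hs=cv2.cvtColor(im,cv2.COLOR_BGR2HSV);x0,y0,x1,y1=w
    m=np.zeros(hs.shape[:2],np.uint8);m[y0:y1,x0:x1]=cv2.inRange(hs,(3,100,40),(14,255,160))[y0:y1,x0:x1]
    pts=np.argwhere(m>0)[:,::-1];print(len(pts),blobs(m),cv2.minAreaRect(pts.astype(np.float32)))
E
```

```text
fix top 0.27684883492905343 [0.50657349 0.135644  ] [[0.9, -0.5], [-1.0, 0.4], [0.2, 0.1], [0.5, 0.3], [-0.9, 0.4], [0.3, -0.7]]
[[0.5607 0.1479 0.0569 0.0115]
 [0.569  0.0637 0.0557 0.0007]
 [0.5039 0.148  0.0557 0.006 ]
 [0.5073 0.0635 0.0565 0.001 ]
 [0.4469 0.1481 0.0562 0.0014]
 [0.4468 0.0641 0.0559 0.    ]]
[[0.5659 0.188  0.1001 0.001 ]
 [0.506  0.1948 0.1015 0.0008]
 [0.4451 0.2324 0.1015 0.001 ]]
grips in fixture [[ 0.0572  0.0501]
 [-0.0017  0.0571]
 [-0.0614  0.0945]] [[ 0.0596  0.0521]
 [-0.0003  0.0591]
 [-0.061   0.0971]]
home [0.4467 0.1079]
home [0.5067 0.1081]
home [0.5667 0.1084]
mid [0.50664597 0.12064417]
421 [(np.int32(421), array([403.6, 207. ]), array([368, 201,  71,  14], dtype=int32))] ((403.2038879394531, 206.50509643554688), (70.97947692871094, 7.070925235748291), 7.765166759490967)
334 [(np.int32(334), array([341.6, 171.6]), array([327, 157,  29,  32], dtype=int32))] ((339.8113708496094, 172.3881072998047), (11.705205917358398, 38.89679718017578), 43.66777801513672)
```

Request:
{"op": "move_arm", "data": {"series": [6,-3.5,-1.46,0,0,0,0,6,-3.5,-1.46,0,0,0,0,6,0,0,0,0,0,7,6,0,0,5,0,0,0,6,0,0,5,0,0,0], "grip_force": 50}}

```text
time: 8.2
tool_pos: [0.5338, -0.1836, 0.2416]
tcp_rot: [2.348, 2.081, 0.003]
wrist_force: [0.4, 0.5, 0.0]
width: 0.699
grip_force: 0.0
```

Request:
{"op": "move_arm", "data": {"series": [6,0,0,5,0,0,0,6,0,0,4,0,0,0,6,0,0,3.8,0,0,0,6,0,0,0,0,0,0,0.8,0,0,0,0,0,0]}}

```text
time: 8.82
tool_pos: [0.5341, -0.1835, 0.1148]
tcp_rot: [2.349, 2.083, 0.002]
wrist_force: [0.4, 0.8, 0.9]
width: 0.506
grip_force: 0.0
```

Request:
{"op": "move_arm", "data": {"series": [0.8,0,0,0,0,0,0,0.8,0,0,0,0,0,0,0.8,0,0,0,0,0,0,0.8,0,0,0,0,0,0]}}

```text
time: 9.32
tool_pos: [0.5344, -0.1837, 0.1156]
tcp_rot: [2.348, 2.082, 0.003]
wrist_force: [-1.2, 0.8, 6.0]
width: 0.138
grip_force: 49.6
```

Request:
{"op": "move_arm", "data": {"series": [0.8,0,0,-2,0,0,0,0.8,0,0,-4,0,0,0,0.8,0,0,-4,0,0,0,0.8,-4.5,-0.2,0,0,0,0,0.8,-4.5,-0.2,0,0,0,0]}}

```text
time: 9.95
tool_pos: [0.5185, -0.2726, 0.2141]
tcp_rot: [2.347, 2.086, 0.001]
wrist_force: [0.1, -0.4, -3.5]
width: 0.142
grip_force: 49.2
```

Request:
{"op": "move_arm", "data": {"series": [0.8,-4.5,-0.2,0,0,0,0,0.8,-4.5,-0.2,0,0,0,0,0.8,-4.5,-0.2,0,0,0,0,0.8,-4.5,-0.2,0,0,0,0,0.8,0,0,4,0,0,0]}}

```text
time: 10.58
tool_pos: [0.4903, -0.4558, 0.1771]
tcp_rot: [2.346, 2.074, -0.001]
wrist_force: [0.6, 0.7, -3.4]
width: 0.142
grip_force: 49.2
```

Request:
{"op": "move_arm", "data": {"series": [0.8,0,0,4,0,0,0,0.8,0,0,4,0,0,0,0.8,0,0,3,0,0,0,0.8,0,0,1.5,0,0,0,0.8,0,0,0,0,0,0]}}

```text
time: 11.2
tool_pos: [0.488, -0.4489, 0.0467]
tcp_rot: [-2.348, -2.083, 0.0]
wrist_force: [0.2, -0.4, -3.3]
width: 0.142
grip_force: 49.2
```

Request:
{"op": "move_arm", "data": {"series": [0.8,0,0,0.3,0,0,0,0.8,0,0,0.2,0,0,0,0.8,0,0,0,0,0,0]}}

```text
time: 11.58
tool_pos: [0.4893, -0.4501, 0.044]
tcp_rot: [2.349, 2.084, 0.0]
wrist_force: [-1.0, 0.3, -3.7]
width: 0.14
grip_force: 49.2
```

Request:
{"op": "move_arm", "data": {"series": [0.8,0,0,0.1,0,0,0,6,0,0,0,0,0,0,6,0,0,0,0,0,0,6,0,0,-5,0,0,0,6,0,0,-5,0,0,0]}}

```text
time: 12.2
tool_pos: [0.4885, -0.4494, 0.1427]
tcp_rot: [-2.349, -2.084, 0.0]
wrist_force: [0.6, -0.9, 0.5]
width: 0.704
grip_force: 0.0
```

Request:
{"op": "move_arm", "data": {"series": [6,0,0,-6,0,0,0,6,0,0,-6,0,0,0,6,0,0,-5,0,0,0]}}

```text
time: 12.58
tool_pos: [0.4892, -0.4502, 0.316]
tcp_rot: [2.348, 2.082, 0.0]
wrist_force: [0.5, -0.9, -0.1]
width: 0.701
grip_force: 0.0
```

Run:
```python
from h import *
print(read_state()["tool_pos"])
t=shot("top");s=shot("side")
cv2.imwrite("pics/top2.png",t);cv2.imwrite("pics/side2.png",s)
a=crop(t,340,140,470,270,4);b=crop(s,280,140,400,220,4)
w=np.zeros((520,1000,3),np.uint8);w[:520,:520]=a;w[:320,520:1000]=b
cv2.imwrite("pics/c2.png",cv2.resize(w,(800,416)))
```

```text
[ 0.4892175  -0.45017161  0.31595819]
```

View pics/c2.png

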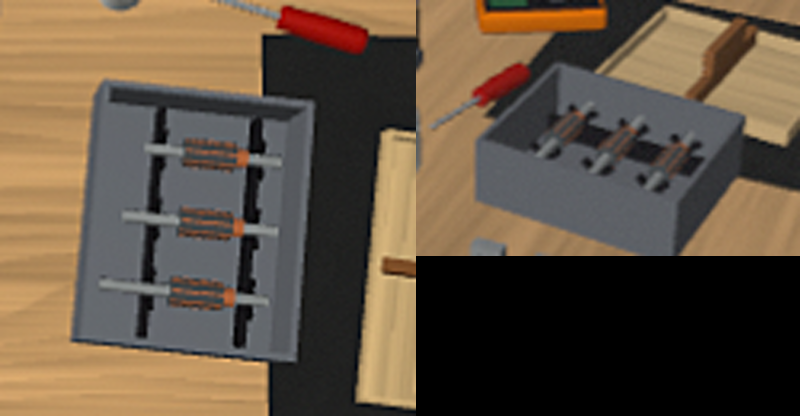

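```bash
cat > rot.py <<'E'
from h import *
def orange(im,win):
    h=cv2.cvtColor(im,cv2.COLOR_BGR2HSV);x0,y0,x1,y1=win
    m=np.zeros(h.shape[:2],np.uint8);m[y0:y1,x0:x1]=cv2.inRange(h,(3,70,60),(17,255,255))[y0:y1,x0:x1]
    return cv2.morphologyEx(m,cv2.MORPH_CLOSE,np.ones((3,5)))
E
python3 - <<'E'
from rot import *
t=cv2.imread("pics/top2.png");s=cv2.imread("pics/side2.png")
m=orange(t,(380,175,425,245))
n,l=cv2.connectedComponents(m);P=[]
for i in range(1,n):
    p=np.argwhere(l==i)[:,::-1].astype(np.float32)
    if len(p)<20: continue
    r=cv2.minAreaRect(p);c=cv2.boxPoints(r)
    # ends of the long axis
    a=c[np.argsort(c[:,0])];L=a[:2].mean(0);Rr=a[2:].mean(0);w=plane("top",[L,Rr],.047)
    d=(w[0]-w[1]);Ln=np.linalg.norm(d)
    P.append((len(p),r[0],w.mean(0),Ln,np.degrees(np.arctan2(-d[0],d[1]))));print(*P[-1])
ms=orange(s,(310,160,365,200));B=blobs(ms,8);print(B)
# box rim corners in top (crop scale 3.2)
cr=[[340+x/3.2,140+y/3.2] for x,y in((105,81),(314,101),(296,361),(71,341))]
w=plane("top",cr,.075);print(w)
M=[[.11,.09],[.11,-.09],[-.11,-.09],[-.11,.09]]
a,tt,r=fit2(M,w);print("box",np.degrees(a),tt,(r*1000).round(1).tolist())
Q=np.array([[np.cos(a),-np.sin(a)],[np.sin(a),np.cos(a)]])
for x in(.06,0,-.06):print((Q@[x,-.0095]+tt).round(4),(Q@[x,-.0145]+tt).round(4))
E
```

```text
158 (407.39349365234375, 188.17214965820312) [ 0.59038412 -0.20756251  0.047     ] 0.054370081573086676 -4.532093676262104
158 (406.0148620605469, 209.8514862060547) [ 0.53047521 -0.20283397  0.047     ] 0.05418326352716957 -5.162023322344566
166 (403.1534729003906, 231.46534729003906) [ 0.47140862 -0.19418348  0.047     ] 0.054404260459133234 -5.271610082323005
[(np.int32(44), array([327.5, 179. ]), array([323, 175,  10,  10], dtype=int32)), (np.int32(54), array([343.5, 183.6]), array([337, 179,  12,  11], dtype=int32)), (np.int32(58), array([360., 189.]), array([355, 184,  10,  12], dtype=int32))]
[[ 0.647221   -0.10879739  0.075     ]
 [ 0.63256531 -0.28666484  0.075     ]
 [ 0.41362472 -0.26653629  0.075     ]
 [ 0.42911529 -0.07942741  0.075     ]]
box -5.756649459385671 [ 0.53063158 -0.18535648] [[1.9, 2.0], [-1.5, 0.7], [-1.5, 2.7], [1.1, -5.3]]
[ 0.5894 -0.2008] [ 0.5889 -0.2058]
[ 0.5297 -0.1948] [ 0.5292 -0.1998]
[ 0.47   -0.1888] [ 0.4695 -0.1938]
```

Run:
```python
from rot import *
print(tri([[327.5,179],[343.5,183.6],[360,189]],[[407.4,188.2],[406,209.9],[403.2,231.5]]).round(4))
W=R.from_matrix(np.array([[0,1,0],[1,0,0],[0,0,-1.]]))
print(shift([.472,-.1892,.034],W))
```

```text
[[ 0.5889 -0.2078  0.0474  0.0028]
 [ 0.5294 -0.2028  0.0478  0.0017]
 [ 0.4699 -0.1945  0.0478  0.0028]]
(array([26.17, -5.43, 28.51]), array([ 0.7,  0.6, -6.8]))
```

Request:
{"op": "move_arm", "data": {"series": [4,5.14,-0.97,0,0,0,0,4,5.14,-0.97,0,0,0,0,4,5.14,-0.97,0,0,0,0,4,5.14,-0.97,0,0,0,0,4,5.14,-0.97,0,0,0,0], "grip_force": 40}}

```text
time: 13.3
tool_pos: [0.4709, -0.1872, 0.3119]
tcp_rot: [2.35, 2.084, 0.001]
wrist_force: [0.6, 0.3, 0.3]
width: 0.468
grip_force: 0.0
```

Request:
{"op": "move_arm", "data": {"series": [4,0,0,5,0,0,0,4,0,0,5,0,0,0,4,0,0,5,0,0,0,4,0,0,4,0,0,0,4,0,0,0,0,0,0]}}

```text
time: 13.92
tool_pos: [0.4679, -0.1872, 0.1183]
tcp_rot: [-2.344, -2.08, 0.005]
wrist_force: [-0.4, 0.7, 0.7]
width: 0.468
grip_force: 0.0
```

Run:
```python
from h import *
print(shift([.472,-.1892,.034]), read_state()["tool_pos"],read_state()["width"])
```

```text
(array([-0.17,  0.49,  8.42]), None) [ 0.46794276 -0.18722702  0.11827439] 0.46826122479715226
```

Request:
{"op": "move_arm", "data": {"series": [4,-0.2,0.35,3,0,0,0,4,0,0,3,0,0,0,4,0,0,2.3,0,0,0,4,0,0,0,0,0,0,2,0,0,0,0,0,0]}}

```text
time: 14.55
tool_pos: [0.4763, -0.192, 0.0413]
tcp_rot: [2.348, 2.083, 0.002]
wrist_force: [-0.2, 0.4, 0.3]
width: 0.273
grip_force: 0.0
```

Request:
{"op": "move_arm", "data": {"series": [1.8,0,0,0,0,0,0,1.8,0,0,0,0,0,0,1.8,0,0,0,0,0,0]}}

```text
time: 14.92
tool_pos: [0.4751, -0.1919, 0.0408]
tcp_rot: [2.349, 2.084, 0.0]
wrist_force: [-3.6, 1.2, 8.1]
width: 0.21
grip_force: 4.0
```

Request:
{"op": "move_arm", "data": {"series": [4,0,0,0,0,0,0,4,0.25,-0.2,0.7,0,0,0,4,0,0,0,0,0,0,4,0,0,0,0,0,0]}}

```text
time: 15.42
tool_pos: [0.4727, -0.1883, 0.0317]
tcp_rot: [-2.35, -2.084, 0.0]
wrist_force: [-0.9, 0.7, 0.1]
width: 0.468
grip_force: 0.0
```

Request:
{"op": "move_arm", "data": {"series": [1.5,0,0,0,0,0,0,1.5,0,0,0,0,0,0,1.5,0,0,0,0,0,0,1.5,0,0,0,0,0,0,1.5,0,0,0,0,0,0]}}

```text
time: 16.05
tool_pos: [0.472, -0.1883, 0.0322]
tcp_rot: [-2.349, -2.084, 0.002]
wrist_force: [-4.3, 1.1, 6.1]
width: 0.246
grip_force: 39.0
```

Request:
{"op": "move_arm", "data": {"series": [1.5,0,0,-3,0,0,0,1.5,0,0,-4,0,0,0,1.5,0,0,-4,0,0,-3.6,1.5,0,0,-4,0,0,-3.6,1.5,0,0,0,0,0,0]}}

```text
time: 16.68
tool_pos: [0.4759, -0.1898, 0.1858]
tcp_rot: [2.209, 2.222, 0.005]
wrist_force: [-0.8, 0.1, -1.9]
width: 0.244
grip_force: 38.9
```

Request:
{"op": "move_arm", "data": {"series": [1.5,5.09,-0.4,0,0,0,0,1.5,5.09,-0.4,0,0,0,0,1.5,5.09,-0.4,0,0,0,0,1.5,5.09,-0.4,0,0,0,0,1.5,5.09,-0.4,0,0,0,0]}}

```text
time: 17.3
tool_pos: [0.4499, 0.0673, 0.1798]
tcp_rot: [-2.215, -2.226, 0.003]
wrist_force: [0.7, 0.3, -2.4]
width: 0.247
grip_force: 38.9
```

Request:
{"op": "move_arm", "data": {"series": [1.5,5.09,-0.4,0,0,0,0,1.5,0,0,0,0,0,0,1.5,0,0,0,0,0,0,1.5,0,0,0,0,0,0]}}

```text
time: 17.8
tool_pos: [0.4467, 0.1156, 0.1811]
tcp_rot: [-2.216, -2.226, 0.002]
wrist_force: [0.3, -0.9, -3.1]
width: 0.246
grip_force: 38.9
```

Run:
```python
from h import *
W=R.from_euler("z",.28,degrees=True)*R.from_matrix(np.array([[0,1,0],[1,0,0],[0,0,-1.]]))
print(shift([.4467,.1172,.047],W), read_state()["tool_pos"],read_state()["width"])
s=shot("side");t=shot("top");cv2.imwrite("pics/c3.png",crop(s,260,180,400,300,4)); cv2.imwrite("pics/top3.png",t)
```

```text
(array([1.600e-01, 1.000e-02, 1.341e+01]), array([-0.1,  0. , -0. ])) [0.44673534 0.1156408  0.18113272] 0.24638720663555144
```

View pics/c3.png

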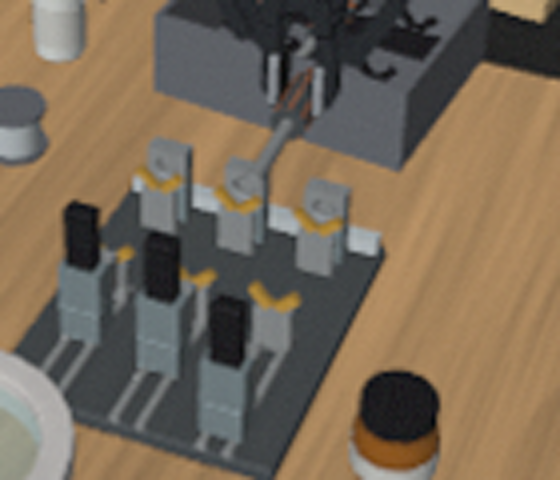

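Request:
{"op": "move_arm", "data": {"series": [1.5,0.15,0,4,0,0,0,1.5,0,0,4,0,0,0,1.5,0,0,3.5,0,0,0,1.5,0,0,1.1,0,0,0,1.5,0,0,0,0,0,0]}}

```text
time: 18.52
tool_pos: [0.4469, 0.1177, 0.0559]
tcp_rot: [-2.215, -2.227, 0.001]
wrist_force: [0.9, 0.3, -1.9]
width: 0.249
grip_force: 38.9
```

Request:
{"op": "move_arm", "data": {"series": [1.5,0,0,0.4,0,0,0,1.5,0,0,0.3,0,0,0,1.5,0,0,0,0,0,0,1.5,0,0,0,0,0,0]}}

```text
time: 19.02
tool_pos: [0.4473, 0.1184, 0.0494]
tcp_rot: [2.214, 2.228, 0.001]
wrist_force: [-0.6, -0.1, -2.4]
width: 0.243
grip_force: 38.9
```

Request:
{"op": "move_arm", "data": {"series": [1.5,0,0,0.25,0,0,0,1.5,0,0,0,0,0,0,1.5,0,0,0,0,0,0]}}

```text
time: 19.4
tool_pos: [0.4474, 0.1184, 0.0476]
tcp_rot: [2.215, 2.228, 0.001]
wrist_force: [-2.2, -0.4, 5.8]
width: 0.25
grip_force: 40.4
```

Request:
{"op": "move_arm", "data": {"series": [1.5,0,0,0.15,0,0,0,1.5,0,0,0,0,0,0,1.5,0,0,0,0,0,0]}}

```text
time: 19.77
tool_pos: [0.4475, 0.1185, 0.0473]
tcp_rot: [-2.215, -2.228, -0.0]
wrist_force: [-6.8, -1.1, 15.8]
width: 0.246
grip_force: 42.3
```

Request:
{"op": "move_arm", "data": {"series": [4,0,0,0,0,0,0,4,0,0,0,0,0,0,4,0,0,-3,0,0,0,4,0,0,-5,0,0,0,4,0,0,-4,0,0,0]}}

```text
time: 20.4
tool_pos: [0.4473, 0.1183, 0.1665]
tcp_rot: [2.214, 2.228, 0.001]
wrist_force: [0.1, 0.1, -1.0]
width: 0.467
grip_force: 0.0
```

Request:
{"op": "move_arm", "data": {"series": [0,5,0,0,0,0,0,0,5,0,0,0,0,0,0,4,0,0,0,0,0,0,0,0,0,0,0,0,0,0,0,0,0,0,0]}}

```text
time: 21.02
tool_pos: [0.4458, 0.2578, 0.1645]
tcp_rot: [2.214, 2.229, -0.002]
wrist_force: [0.0, 0.4, -0.4]
width: 0.0
grip_force: 0.0
```

Run:
```python
from h import *
print(shift([.4465,.259,.1]), read_state()["tool_pos"],read_state()["width"])
t=shot("top");cv2.imwrite("pics/top4.png",t)
cv2.imwrite("pics/c4.png",crop(t,230,180,330,255,6))
```

```text
(array([0.13, 0.07, 6.45]), None) [0.44582619 0.25779721 0.16454556] 7.64580424966319e-05
```

View pics/c4.png

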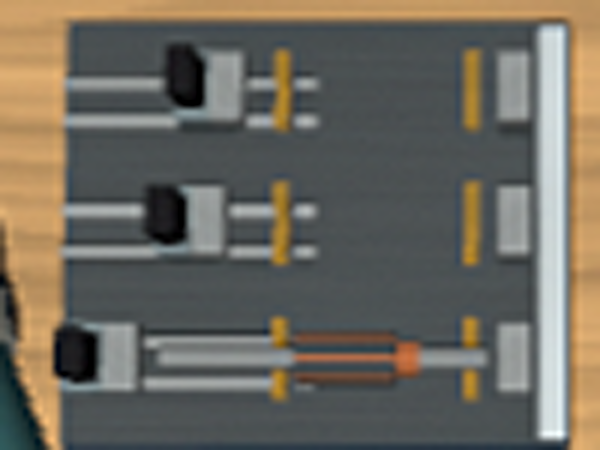

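Request:
{"op": "move_arm", "data": {"series": [0,0.1,0,3.5,0,0,0,0,0,0,3,0,0,0,0,0,0,0,0,0,0,0,-0.5,0,0,0,0,0,0,-0.5,0,0,0,0,0]}}

```text
time: 21.7
tool_pos: [0.4476, 0.2492, 0.1018]
tcp_rot: [2.214, 2.227, 0.004]
wrist_force: [-0.4, 2.1, 1.0]
width: -0.003
grip_force: 2.4
```

Request:
{"op": "move_arm", "data": {"series": [0,-0.4,0,0,0,0,0,0,-0.4,0,0,0,0,0,0,-0.4,0,0,0,0,0,0,-0.4,0,0,0,0,0,0,0,0,0,0,0,0]}}

```text
time: 22.32
tool_pos: [0.4463, 0.2329, 0.1]
tcp_rot: [2.215, 2.228, -0.0]
wrist_force: [1.8, 1.8, 1.5]
width: -0.002
grip_force: 0.8
```

Request:
{"op": "move_arm", "data": {"series": [0,-0.3,0,0,0,0,0,0,-0.2,0,0,0,0,0,0,0,0,0,0,0,0]}}

```text
time: 22.7
tool_pos: [0.4463, 0.2281, 0.1]
tcp_rot: [2.215, 2.228, -0.0]
wrist_force: [0.7, 2.7, 1.1]
width: -0.001
grip_force: 1.3
```

Request:
{"op": "move_arm", "data": {"series": [0,-0.2,0,0,0,0,0,0,0,0,0,0,0,0]}}

```text
time: 22.95
tool_pos: [0.4463, 0.2261, 0.1]
tcp_rot: [2.215, 2.228, -0.0]
wrist_force: [1.1, 2.9, 1.1]
width: 0.001
grip_force: 1.4
```

Request:
{"op": "move_arm", "data": {"series": [0,-0.15,0,0,0,0,0,0,0,0,0,0,0,0]}}

```text
time: 23.2
tool_pos: [0.4464, 0.2246, 0.1]
tcp_rot: [2.215, 2.228, -0.0]
wrist_force: [0.7, 4.1, 0.5]
width: -0.0
grip_force: 1.5
```

Request:
{"op": "move_arm", "data": {"series": [0,-0.15,0,0,0,0,0,0,0,0,0,0,0,0]}}

```text
time: 23.45
tool_pos: [0.4464, 0.2232, 0.1]
tcp_rot: [-2.215, -2.228, 0.0]
wrist_force: [1.0, 3.4, 0.3]
width: 0.001
grip_force: 1.7
```

Request:
{"op": "move_arm", "data": {"series": [0,-0.15,0,0,0,0,0,0,0,0,0,0,0,0]}}

```text
time: 23.7
tool_pos: [0.4464, 0.223, 0.1001]
tcp_rot: [-2.214, -2.226, -0.003]
wrist_force: [0.8, 7.9, -1.0]
width: 0.001
grip_force: 4.1
```

Request:
{"op": "move_arm", "data": {"series": [0,-0.15,0,0,0,0,0,0,0,0,0,0,0,0]}}

```text
time: 23.95
tool_pos: [0.4464, 0.223, 0.1001]
tcp_rot: [-2.214, -2.224, -0.006]
wrist_force: [1.5, 13.1, -2.1]
width: 0.001
grip_force: 6.5
```

Request:
{"op": "move_arm", "data": {"series": [0,-0.1,0,0,0,0,0,0,0,0,0,0,0,0]}}

```text
time: 24.2
tool_pos: [0.4464, 0.2229, 0.1002]
tcp_rot: [-2.213, -2.223, -0.008]
wrist_force: [-0.3, 16.6, -3.2]
width: 0.001
grip_force: 8.1
```

Request:
{"op": "move_arm", "data": {"series": [0,1,0,0,0,0,0,0,0,0,-4,0,0,0,0,0,0,-3,0,0,0,0,-3.7,3,0,0,0,0,0,-3.7,3.05,0,0,0,0]}}

```text
time: 24.82
tool_pos: [0.5075, 0.1544, 0.1705]
tcp_rot: [2.212, 2.23, -0.002]
wrist_force: [0.8, 0.2, 0.3]
width: -0.003
grip_force: 0.0
```

Request:
{"op": "move_arm", "data": {"series": [0,0,0,3.5,0,0,0,0,0,0,3.5,0,0,0,0,0,0,0,0,0,0]}}

```text
time: 25.2
tool_pos: [0.5036, 0.1538, 0.0965]
tcp_rot: [-2.212, -2.225, 0.013]
wrist_force: [-0.4, -0.5, 0.5]
width: 0.002
grip_force: 0.0
```

Request:
{"op": "move_arm", "data": {"series": [0,1,0,0,0,0,0,0,1,0,0,0,0,0,0,1,0,0,0,0,0,0,0.9,0,0,0,0,0,0,0,0,0,0,0,0]}}

```text
time: 25.82
tool_pos: [0.5071, 0.1959, 0.1004]
tcp_rot: [-2.213, -2.229, -0.001]
wrist_force: [0.4, -0.4, 0.2]
width: -0.002
grip_force: 0.0
```

Request:
{"op": "move_arm", "data": {"series": [0,-0.5,0,0,0,0,0,0,0,0,-3.5,0,0,0,0,0,0,-3.5,0,0,0,0,-2,3,0,0,0,0,0,-2,3,0,0,0,0]}}

```text
time: 26.45
tool_pos: [0.5681, 0.1494, 0.1709]
tcp_rot: [2.214, 2.228, 0.002]
wrist_force: [0.1, 0.5, 0.1]
width: -0.006
grip_force: 0.0
```

Request:
{"op": "move_arm", "data": {"series": [0,-0.1,0,0,0,0,0,0,0,0,3.5,0,0,0,0,0,0,3.5,0,0,0,0,0,0,0,0,0,0]}}

```text
time: 26.95
tool_pos: [0.5631, 0.1483, 0.0963]
tcp_rot: [-2.211, -2.224, 0.011]
wrist_force: [-0.4, -0.2, 0.1]
width: -0.0
grip_force: 0.0
```

Request:
{"op": "move_arm", "data": {"series": [0,1,0,0,0,0,0,0,1,0,0,0,0,0,0,1.2,0,0,0,0,0,0,0,0,0,0,0,0]}}

```text
time: 27.45
tool_pos: [0.5677, 0.1826, 0.1011]
tcp_rot: [2.213, 2.229, 0.003]
wrist_force: [0.3, -0.4, -0.7]
width: 0.002
grip_force: 0.0
```

Request:
{"op": "move_arm", "data": {"series": [0,-0.5,0,0,0,0,0,0,0,0,-5,0,0,0,4,0,0,-5,0,0,0,4,0,0,0,0,0,0]}}

```text
time: 27.95
tool_pos: [0.5707, 0.1765, 0.2059]
tcp_rot: [2.212, 2.224, 0.014]
wrist_force: [0.1, 0.7, 0.2]
width: 0.418
grip_force: 0.0
```

Run:
```python
from h import *
t=shot("top");s=shot("side");cv2.imwrite("pics/top5.png",t);cv2.imwrite("pics/side5.png",s)
print(read_state()["tool_pos"])
m=np.zeros(t.shape[:2]);m[225:275,260:325]=s.max(2)[225:275,260:325]<40
for b in blobs(m):print("GS",b)
R1=R.from_euler("z",-6.5,degrees=True).as_matrix()[:2,:2]
print(R1.T@(np.array([.531,-.1972])-read_state()["tool_pos"][:2]))
```

```text
[0.5674366  0.17565171 0.20065191]
GS (np.int32(116), array([277.7, 241.5]), array([274, 234,   8,  17], dtype=int32))
GS (np.int32(125), array([296.8, 251.1]), array([293, 243,   9,  17], dtype=int32))
GS (np.int32(121), array([320.5, 255.6]), array([317, 247,   8,  18], dtype=int32))
[ 0.00600563 -0.37457971]
```

Request:
{"op": "move_arm", "data": {"series": [4,-5.33,-0.55,0,0,0,0,4,-5.33,-0.55,0,0,0,0,4,-5.33,-0.55,0,0,0,0,4,-5.33,-0.55,0,0,0,0,4,-5.33,-0.55,0,0,0,0]}}

```text
time: 28.68
tool_pos: [0.5393, -0.0921, 0.1975]
tcp_rot: [-2.212, -2.226, 0.003]
wrist_force: [1.4, 0.8, 0.3]
width: 0.467
grip_force: 0.0
```

Request:
{"op": "move_arm", "data": {"series": [4,-5.33,-0.55,0,0,0,0,4,-5.33,-0.55,0,0,0,0,4,0,0,0,0,0,6.8,4,0,0,5,0,0,0,4,0,0,3,0,0,0]}}

```text
time: 29.3
tool_pos: [0.5279, -0.1968, 0.1156]
tcp_rot: [-2.34, -2.088, 0.004]
wrist_force: [-0.8, -0.1, -0.4]
width: 0.468
grip_force: 0.0
```

Request:
{"op": "move_arm", "data": {"series": [4,0,0,0,0,0,0,4,0,0,0,0,0,0,4,0,0,0,0,0,0]}}

```text
time: 29.68
tool_pos: [0.5322, -0.1978, 0.1218]
tcp_rot: [2.341, 2.091, 0.002]
wrist_force: [-0.7, 0.2, 0.1]
width: 0.465
grip_force: 0.0
```

Run:
```python
from h import *
print(shift([.531,-.1974,.0325]), read_state()["tool_pos"],read_state()["width"])
```

```text
(array([ 0.03, -0.15,  8.93]), None) [ 0.53217839 -0.19780873  0.12175589] 0.4646939355025179
```

Request:
{"op": "move_arm", "data": {"series": [4,0,-0.1,4,0,0,0,4,0,0,3,0,0,0,4,0,0,1.8,0,0,0,4,0,0,0,0,0,0,4,0,0,0,0,0,0]}}

```text
time: 30.3
tool_pos: [0.5313, -0.1977, 0.0336]
tcp_rot: [2.341, 2.091, 0.002]
wrist_force: [1.1, -0.3, -0.4]
width: 0.465
grip_force: 0.0
```

Request:
{"op": "move_arm", "data": {"series": [1.5,0,0,0,0,0,0,1.5,0,0,0,0,0,0,1.5,0,0,0,0,0,0,1.5,0,0,0,0,0,0,1.5,0,0,0,0,0,0]}}

```text
time: 30.92
tool_pos: [0.5313, -0.1978, 0.0338]
tcp_rot: [2.341, 2.091, 0.002]
wrist_force: [0.1, 0.1, 6.5]
width: 0.236
grip_force: 38.6
```

Request:
{"op": "move_arm", "data": {"series": [1.5,0,0,-3,0,0,0,1.5,0,0,-4,0,0,0,1.5,0,0,-4,0,0,-3.4,1.5,0,0,-4,0,0,-3.4,1.5,0,0,0,0,0,0]}}

```text
time: 31.55
tool_pos: [0.5326, -0.1983, 0.1863]
tcp_rot: [2.21, 2.223, 0.005]
wrist_force: [0.8, -0.7, -1.8]
width: 0.235
grip_force: 37.6
```

Request:
{"op": "move_arm", "data": {"series": [1.5,0,0,0,0,0,0,1.5,0,0,0,0,0,0]}}

```text
time: 31.8
tool_pos: [0.5284, -0.1966, 0.1796]
tcp_rot: [-2.212, -2.225, 0.002]
wrist_force: [0.1, -0.4, -1.4]
width: 0.231
grip_force: 37.6
```

Run:
```python
from h import *
W=R.from_euler("z",.28,degrees=True)*R.from_matrix(np.array([[0,1,0],[1,0,0],[0,0,-1.]]))
print(shift([.5067,.1172,.047],W), read_state()["tool_pos"],read_state()["width"])
```

```text
(array([31.37, -1.94, 13.32]), array([-0.2, -0.1,  0. ])) [ 0.52840728 -0.1965871   0.17959126] 0.23084048291040843
```

Request:
{"op": "move_arm", "data": {"series": [1.5,5.25,-0.37,0,0,0,0,1.5,5.25,-0.37,0,0,0,0,1.5,5.25,-0.37,0,0,0,0,1.5,5.25,-0.37,0,0,0,0,1.5,5.25,-0.37,0,0,0,0]}}

```text
time: 32.42
tool_pos: [0.5084, 0.0666, 0.1803]
tcp_rot: [-2.214, -2.226, 0.003]
wrist_force: [1.0, -0.5, -1.8]
width: 0.234
grip_force: 37.6
```

Request:
{"op": "move_arm", "data": {"series": [1.5,5.25,-0.37,0,0,0,0,1.5,0,0,0,0,0,0,1.5,0,0,0,0,0,0,1.5,0,0,0,0,0,0,1.5,0,0,0,0,0,0]}}

```text
time: 33.05
tool_pos: [0.5059, 0.1164, 0.1818]
tcp_rot: [-2.217, -2.226, 0.001]
wrist_force: [0.4, 0.3, -0.7]
width: 0.23
grip_force: 37.5
```

Run:
```python
from h import *
W=R.from_euler("z",.28,degrees=True)*R.from_matrix(np.array([[0,1,0],[1,0,0],[0,0,-1.]]))
print(shift([.5067,.1172,.047],W), read_state()["tool_pos"],read_state()["width"])
s=shot("side");t=shot("top");cv2.imwrite("pics/side6.png",s);cv2.imwrite("pics/top6.png",t)
```

```text
(array([ 0.08,  0.08, 13.48]), array([-0.,  0., -0.])) [0.50592117 0.11643108 0.18182437] 0.23015783988552044
```

Request:
{"op": "move_arm", "data": {"series": [1.5,0.08,0.05,4,0,0,0,1.5,0,0,4,0,0,0,1.5,0,0,3.5,0,0,0,1.5,0,0,1.3,0,0,0,1.5,0,0,0,0,0,0]}}

```text
time: 33.78
tool_pos: [0.5063, 0.1181, 0.0539]
tcp_rot: [-2.215, -2.227, 0.001]
wrist_force: [-0.4, -0.3, -0.9]
width: 0.238
grip_force: 37.6
```

Request:
{"op": "move_arm", "data": {"series": [1.5,0,0,0.3,0,0,0,1.5,0,0,0,0,0,0,1.5,0,0,0,0,0,0]}}

```text
time: 34.15
tool_pos: [0.507, 0.1186, 0.052]
tcp_rot: [2.214, 2.228, 0.002]
wrist_force: [-0.4, 0.0, -1.3]
width: 0.235
grip_force: 37.6
```

Request:
{"op": "move_arm", "data": {"series": [1.5,0,0,0.2,0,0,0,1.5,0,0,0,0,0,0,1.5,0,0,0,0,0,0]}}

```text
time: 34.52
tool_pos: [0.5066, 0.1185, 0.0493]
tcp_rot: [2.215, 2.228, 0.001]
wrist_force: [0.5, -0.5, 0.2]
width: 0.242
grip_force: 38.0
```

Request:
{"op": "move_arm", "data": {"series": [1.5,0,0,0.2,0,0,0,1.5,0,0,0,0,0,0]}}

```text
time: 34.78
tool_pos: [0.5071, 0.1186, 0.0487]
tcp_rot: [2.215, 2.228, 0.001]
wrist_force: [-3.9, -0.5, 9.9]
width: 0.237
grip_force: 40.4
```

Request:
{"op": "move_arm", "data": {"series": [4,0,0,0,0,0,0,4,0,0,0,0,0,0,4,0,0,-3,0,0,0,4,0,0,-5,0,0,0,4,0,0,-4,0,0,0]}}

```text
time: 35.4
tool_pos: [0.5064, 0.1184, 0.1684]
tcp_rot: [2.214, 2.228, 0.0]
wrist_force: [0.6, 0.1, 0.1]
width: 0.468
grip_force: 0.0
```

Request:
{"op": "move_arm", "data": {"series": [0,5,0,0,0,0,0,0,5,0,0,0,0,0,0,2.8,0,0,0,0,0,0,0,0,0,0,0,0,0,0,0,0,0,0,0]}}

```text
time: 36.02
tool_pos: [0.5052, 0.2458, 0.1665]
tcp_rot: [2.214, 2.229, -0.002]
wrist_force: [-0.3, -1.1, 0.2]
width: 0.003
grip_force: 0.0
```

Run:
```python
from h import *
print(shift([.5066,.244,.1]), read_state()["tool_pos"],read_state()["width"])
t=shot("top");cv2.imwrite("pics/top7.png",t)
cv2.imwrite("pics/c7.png",crop(t,230,180,330,255,6))
```

```text
(array([-0.18,  0.14,  6.65]), None) [0.50520512 0.24581745 0.16653498] 0.0034397529798856816
```

View pics/c7.png

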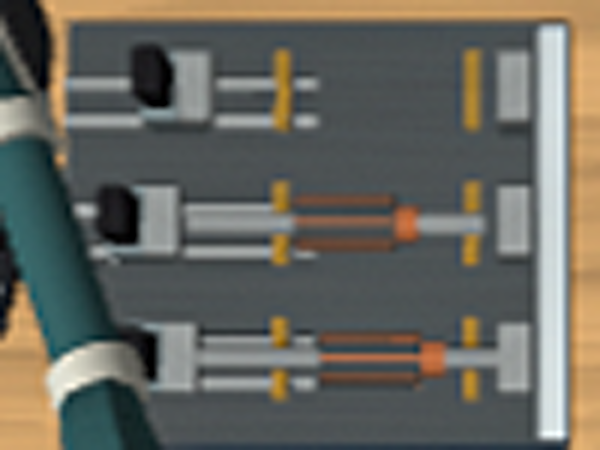

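Request:
{"op": "move_arm", "data": {"series": [0,0,0,3.5,0,0,0,0,0,0,3.1,0,0,0,0,0,0,0,0,0,0,0,-0.5,0,0,0,0,0,0,-0.5,0,0,0,0,0]}}

```text
time: 36.7
tool_pos: [0.507, 0.2363, 0.103]
tcp_rot: [2.214, 2.227, 0.004]
wrist_force: [0.2, 0.5, -0.1]
width: 0.0
grip_force: 0.0
```

Request:
{"op": "move_arm", "data": {"series": [0,-0.4,0,0,0,0,0,0,-0.4,0,0,0,0,0,0,-0.4,0,0,0,0,0,0,-0.4,0,0,0,0,0,0,0,0,0,0,0,0]}}

```text
time: 37.33
tool_pos: [0.5059, 0.2203, 0.1012]
tcp_rot: [2.215, 2.228, 0.0]
wrist_force: [0.7, 1.6, 0.9]
width: -0.002
grip_force: 1.0
```

Request:
{"op": "move_arm", "data": {"series": [0,-0.3,0,0,0,0,0,0,-0.2,0,0,0,0,0,0,0,0,0,0,0,0]}}

```text
time: 37.7
tool_pos: [0.5058, 0.2153, 0.101]
tcp_rot: [2.215, 2.228, -0.0]
wrist_force: [0.7, 2.2, 1.1]
width: 0.0
grip_force: 1.3
```

Request:
{"op": "move_arm", "data": {"series": [0,-0.2,0,0,0,0,0,0,0,0,0,0,0,0]}}

```text
time: 37.95
tool_pos: [0.5058, 0.2132, 0.101]
tcp_rot: [2.215, 2.228, -0.0]
wrist_force: [0.9, 2.1, 1.6]
width: 0.002
grip_force: 1.3
```

Request:
{"op": "move_arm", "data": {"series": [0,-0.15,0,0,0,0,0,0,0,0,0,0,0,0]}}

```text
time: 38.2
tool_pos: [0.5058, 0.2118, 0.1011]
tcp_rot: [2.215, 2.228, -0.0]
wrist_force: [1.1, 2.9, 1.6]
width: -0.002
grip_force: 1.4
```

Request:
{"op": "move_arm", "data": {"series": [0,-0.1,0,0,0,0,0,0,0,0,0,0,0,0]}}

```text
time: 38.45
tool_pos: [0.5058, 0.2117, 0.1011]
tcp_rot: [-2.214, -2.227, -0.002]
wrist_force: [0.9, 5.0, 0.5]
width: -0.002
grip_force: 2.9
```

Request:
{"op": "move_arm", "data": {"series": [0,-0.15,0,0,0,0,0,0,0,0,0,0,0,0]}}

```text
time: 38.7
tool_pos: [0.5058, 0.2116, 0.1011]
tcp_rot: [-2.214, -2.225, -0.005]
wrist_force: [0.3, 10.6, 0.0]
width: 0.003
grip_force: 5.1
```

Request:
{"op": "move_arm", "data": {"series": [0,-0.15,0,0,0,0,0,0,0,0,0,0,0,0]}}

```text
time: 38.95
tool_pos: [0.5058, 0.2115, 0.1012]
tcp_rot: [-2.213, -2.224, -0.008]
wrist_force: [0.7, 14.7, -1.9]
width: 0.001
grip_force: 7.4
```

Request:
{"op": "move_arm", "data": {"series": [0,-0.1,0,0,0,0,0,0,0,0,0,0,0,0]}}

```text
time: 39.2
tool_pos: [0.5059, 0.2114, 0.1012]
tcp_rot: [-2.213, -2.223, -0.01]
wrist_force: [0.3, 17.7, -1.2]
width: 0.002
grip_force: 8.8
```

Request:
{"op": "move_arm", "data": {"series": [0,1,0,0,0,0,0,0,0,0,-5,0,0,0,4,0,0,-5,0,0,0,4,-5.25,1.04,0,0,0,0,4,-5.25,1.04,0,0,0,0]}}

```text
time: 39.83
tool_pos: [0.5269, 0.1106, 0.2016]
tcp_rot: [2.211, 2.23, -0.002]
wrist_force: [1.2, -0.4, 0.1]
width: 0.468
grip_force: 0.0
```

Request:
{"op": "move_arm", "data": {"series": [4,-5.25,1.04,0,0,0,0,4,-5.25,1.04,0,0,0,0,4,-5.25,1.04,0,0,0,0,4,-5.25,1.04,0,0,0,0,4,-5.25,1.04,0,0,0,0]}}

```text
time: 40.45
tool_pos: [0.5794, -0.1523, 0.2002]
tcp_rot: [-2.214, -2.226, 0.004]
wrist_force: [0.7, 0.8, 0.3]
width: 0.472
grip_force: 0.0
```

Request:
{"op": "move_arm", "data": {"series": [4,-5.25,1.04,0,0,0,0,4,0,0,4,0,0,6.8,4,0,0,4,0,0,0,4,0,0,0,0,0,0,4,0,0,0,0,0,0]}}

```text
time: 41.08
tool_pos: [0.5915, -0.2028, 0.1218]
tcp_rot: [2.343, 2.093, -0.001]
wrist_force: [0.3, 0.5, 0.3]
width: 0.47
grip_force: 0.0
```

Request:
{"op": "move_arm", "data": {"series": [4,0,0,0,0,0,0,4,0,0,0,0,0,0]}}

```text
time: 41.32
tool_pos: [0.5927, -0.2028, 0.1231]
tcp_rot: [2.34, 2.091, 0.002]
wrist_force: [-0.6, 0.7, -0.2]
width: 0.464
grip_force: 0.0
```

Run:
```python
from h import *
print(shift([.591,-.2022,.0325]), read_state()["tool_pos"],read_state()["width"])
```

```text
(array([ 0.05, -0.2 ,  9.06]), None) [ 0.59267205 -0.20283005  0.12314617] 0.4643479636496569
```

Request:
{"op": "move_arm", "data": {"series": [4,0.05,-0.15,4,0,0,0,4,0,0,3,0,0,0,4,0,0,2,0,0,0,4,0,0,0,0,0,0,4,0,0,0,0,0,0]}}

```text
time: 41.95
tool_pos: [0.5912, -0.2023, 0.0324]
tcp_rot: [2.341, 2.092, 0.002]
wrist_force: [-1.1, 0.7, 0.3]
width: 0.47
grip_force: 0.0
```

Request:
{"op": "move_arm", "data": {"series": [1.5,0,0,0,0,0,0,1.5,0,0,0,0,0,0,1.5,0,0,0,0,0,0,1.5,0,0,0,0,0,0,1.5,0,0,0,0,0,0]}}

```text
time: 42.58
tool_pos: [0.5912, -0.2024, 0.033]
tcp_rot: [2.341, 2.092, 0.002]
wrist_force: [-1.0, -0.4, 5.8]
width: 0.242
grip_force: 38.9
```

Request:
{"op": "move_arm", "data": {"series": [1.5,0,0,-3,0,0,0,1.5,0,0,-4,0,0,0,1.5,0,0,-4,0,0,-3.4,1.5,0,0,-4,0,0,-3.4,1.5,0,0,0,0,0,0]}}

```text
time: 43.2
tool_pos: [0.593, -0.203, 0.1858]
tcp_rot: [2.209, 2.222, 0.006]
wrist_force: [0.1, -0.1, -1.4]
width: 0.249
grip_force: 38.4
```

Request:
{"op": "move_arm", "data": {"series": [1.5,0,0,0,0,0,0,1.5,0,0,0,0,0,0,1.5,0,0,0,0,0,0]}}

```text
time: 43.58
tool_pos: [0.589, -0.2015, 0.179]
tcp_rot: [-2.213, -2.226, 0.002]
wrist_force: [-0.1, 0.1, -1.8]
width: 0.241
grip_force: 38.3
```

Run:
```python
from h import *
W=R.from_euler("z",.28,degrees=True)*R.from_matrix(np.array([[0,1,0],[1,0,0],[0,0,-1.]]))
print(shift([.5667,.1172,.047],W), read_state()["tool_pos"],read_state()["width"])
```

```text
(array([31.87, -2.  , 13.25]), array([-0.2, -0.1,  0.1])) [ 0.58900457 -0.20149521  0.17903478] 0.2406686764151645
```

Request:
{"op": "move_arm", "data": {"series": [1.5,5.32,-0.37,0,0,0,0,1.5,5.32,-0.37,0,0,0,0,1.5,5.32,-0.37,0,0,0,0,1.5,5.32,-0.37,0,0,0,0,1.5,5.32,-0.37,0,0,0,0]}}

```text
time: 44.2
tool_pos: [0.5693, 0.0656, 0.1803]
tcp_rot: [-2.215, -2.227, 0.001]
wrist_force: [-0.0, -0.9, -1.9]
width: 0.243
grip_force: 38.3
```

Request:
{"op": "move_arm", "data": {"series": [1.5,5.32,-0.37,0,0,0,0,1.5,0,0,4,0,0,0,1.5,0,0,4,0,0,0,1.5,0,0,0,0,0,0,1.5,0,0,0,0,0,0]}}

```text
time: 44.82
tool_pos: [0.5666, 0.1172, 0.1018]
tcp_rot: [2.215, 2.228, 0.001]
wrist_force: [0.4, -0.3, -0.6]
width: 0.244
grip_force: 38.5
```

Request:
{"op": "move_arm", "data": {"series": [1.5,0,0,0,0,0,0]}}

```text
time: 44.95
tool_pos: [0.5678, 0.1172, 0.1034]
tcp_rot: [2.214, 2.226, 0.005]
wrist_force: [0.4, -0.6, -0.4]
width: 0.246
grip_force: 38.5
```

Run:
```python
from h import *
W=R.from_euler("z",.28,degrees=True)*R.from_matrix(np.array([[0,1,0],[1,0,0],[0,0,-1.]]))
print(shift([.5667,.118,.048],W), read_state()["tool_pos"],read_state()["width"])
```

```text
(array([ 0.08, -0.13,  5.54]), array([ 0.2, -0. ,  0. ])) [0.56781796 0.11720478 0.10338652] 0.24588871258388442
```

Request:
{"op": "move_arm", "data": {"series": [1.5,0.08,-0.05,3,0,0,0,1.5,0,0,2,0,0,0,1.5,0,0,0.2,0,0,0,1.5,0,0,0,0,0,0,1.5,0,0,0,0,0,0]}}

```text
time: 45.58
tool_pos: [0.5656, 0.118, 0.0497]
tcp_rot: [2.215, 2.228, 0.0]
wrist_force: [-0.1, 0.6, -2.4]
width: 0.238
grip_force: 38.6
```

Request:
{"op": "move_arm", "data": {"series": [1.5,0,0,0.2,0,0,0,1.5,0,0,0,0,0,0,1.5,0,0,0,0,0,0]}}

```text
time: 45.95
tool_pos: [0.5668, 0.1182, 0.0482]
tcp_rot: [2.214, 2.227, 0.003]
wrist_force: [2.6, -0.8, 4.9]
width: 0.244
grip_force: 39.7
```

Request:
{"op": "move_arm", "data": {"series": [1.5,0,0,0.2,0,0,0,1.5,0,0,0,0,0,0,1.5,0,0,0,0,0,0]}}

```text
time: 46.32
tool_pos: [0.567, 0.1182, 0.0478]
tcp_rot: [2.214, 2.227, 0.004]
wrist_force: [-2.8, -1.4, 14.1]
width: 0.24
grip_force: 41.9
```

Request:
{"op": "move_arm", "data": {"series": [4,0,0,0,0,0,0,4,0,0,0,0,0,0,4,0,0,-3,0,0,0,4,0,0,-5,0,0,0,4,0,0,-4,0,0,0]}}

```text
time: 46.95
tool_pos: [0.5648, 0.1179, 0.1657]
tcp_rot: [-2.214, -2.228, 0.002]
wrist_force: [0.4, 0.1, -1.0]
width: 0.468
grip_force: 0.0
```

Request:
{"op": "move_arm", "data": {"series": [0,5,0,0,0,0,0,0,5,0,0,0,0,0,0,1.4,0,0,0,0,0,0,0,0,0,0,0,0,0,0,0,0,0,0,0]}}

```text
time: 47.58
tool_pos: [0.5643, 0.2307, 0.1643]
tcp_rot: [-2.215, -2.228, 0.003]
wrist_force: [0.7, 0.2, -0.6]
width: -0.0
grip_force: 0.0
```

Request:
{"op": "move_arm", "data": {"series": [0,0,0,3.5,0,0,0,0,0,0,3.1,0,0,0,0,0,0,0,0,0,0,0,-0.5,0,0,0,0,0,0,-0.5,0,0,0,0,0]}}

```text
time: 48.2
tool_pos: [0.5663, 0.2217, 0.1011]
tcp_rot: [2.214, 2.227, 0.004]
wrist_force: [0.1, -0.3, -0.3]
width: -0.004
grip_force: 0.0
```

Request:
{"op": "move_arm", "data": {"series": [0,-0.4,0,0,0,0,0,0,-0.4,0,0,0,0,0,0,-0.4,0,0,0,0,0,0,-0.4,0,0,0,0,0,0,0,0,0,0,0,0]}}

```text
time: 48.82
tool_pos: [0.565, 0.2058, 0.0992]
tcp_rot: [2.215, 2.228, 0.0]
wrist_force: [-0.0, 2.8, 1.2]
width: 0.002
grip_force: 1.0
```

Request:
{"op": "move_arm", "data": {"series": [0,-0.2,0,0,0,0,0,0,-0.2,0,0,0,0,0,0,0,0,0,0,0,0]}}

```text
time: 49.2
tool_pos: [0.565, 0.2019, 0.0991]
tcp_rot: [2.215, 2.228, 0.0]
wrist_force: [0.7, 3.0, 2.1]
width: -0.002
grip_force: 1.6
```

Request:
{"op": "move_arm", "data": {"series": [0,-0.2,0,0,0,0,0,0,0,0,0,0,0,0]}}

```text
time: 49.45
tool_pos: [0.565, 0.1998, 0.0991]
tcp_rot: [2.215, 2.228, 0.0]
wrist_force: [1.6, 3.2, 1.4]
width: 0.001
grip_force: 1.6
```

Request:
{"op": "move_arm", "data": {"series": [0,-0.15,0,0,0,0,0,0,-0.15,0,0,0,0,0,0,0,0,0,0,0,0]}}

```text
time: 49.82
tool_pos: [0.565, 0.1973, 0.0992]
tcp_rot: [-2.215, -2.228, -0.001]
wrist_force: [1.0, 5.3, 1.0]
width: 0.0
grip_force: 2.5
```

Request:
{"op": "move_arm", "data": {"series": [0,-0.15,0,0,0,0,0,0,0,0,0,0,0,0]}}

```text
time: 50.08
tool_pos: [0.5651, 0.1972, 0.0992]
tcp_rot: [-2.214, -2.226, -0.004]
wrist_force: [0.7, 8.6, 0.8]
width: -0.004
grip_force: 4.7
```

Request:
{"op": "move_arm", "data": {"series": [0,-0.15,0,0,0,0,0,0,0,0,0,0,0,0]}}

```text
time: 50.32
tool_pos: [0.5651, 0.1971, 0.0992]
tcp_rot: [-2.213, -2.225, -0.007]
wrist_force: [1.0, 13.7, 0.2]
width: -0.003
grip_force: 6.8
```

Request:
{"op": "move_arm", "data": {"series": [0,-0.15,0,0,0,0,0,0,0,0,0,0,0,0]}}

```text
time: 50.58
tool_pos: [0.5651, 0.197, 0.0992]
tcp_rot: [-2.213, -2.223, -0.01]
wrist_force: [1.3, 18.2, -0.9]
width: -0.002
grip_force: 8.9
```

Request:
{"op": "move_arm", "data": {"series": [0,1,0,0,0,0,0,0,0,0,-6,0,0,0,0,0,0,-6,0,0,0,6,0,0,-6,0,0,0,6,-5.05,-0.95,0,0,0,0]}}

```text
time: 51.2
tool_pos: [0.5589, 0.1531, 0.2856]
tcp_rot: [2.206, 2.228, 0.012]
wrist_force: [1.4, -0.2, 0.5]
width: 0.428
grip_force: 0.0
```

Request:
{"op": "move_arm", "data": {"series": [6,-5.05,-0.95,0,0,0,0,6,-5.05,-0.95,0,0,0,0,6,-5.05,-0.95,0,0,0,0,6,-5.05,-0.95,0,0,0,0,6,-5.05,-0.95,0,0,0,0]}}

```text
time: 51.82
tool_pos: [0.5078, -0.1032, 0.2781]
tcp_rot: [-2.214, -2.227, 0.005]
wrist_force: [0.3, -0.2, 0.8]
width: 0.703
grip_force: 0.0
```

Request:
{"op": "move_arm", "data": {"series": [6,-5.05,-0.95,0,0,0,0,6,0,0,0,0,0,0]}}

```text
time: 52.08
tool_pos: [0.4983, -0.155, 0.278]
tcp_rot: [-2.22, -2.221, 0.006]
wrist_force: [0.2, 0.2, -0.2]
width: 0.701
grip_force: 0.0
```

Run:
```python
from h import *
print(read_state()["tool_pos"])
t=shot("top");s=shot("side");cv2.imwrite("pics/top8.png",t);cv2.imwrite("pics/side8.png",s)
a=crop(t,230,180,330,255,4);b=crop(t,340,140,540,290,2);c=crop(s,255,110,435,290,2.2)
w=np.zeros((600,800,3),np.uint8);w[:300,:400]=a;w[300:600,:400]=b;w[:396,400:796]=c
cv2.imwrite("pics/c8.png",w)
```

```text
[ 0.4983383  -0.15504613  0.27800407]
```

View pics/c8.png

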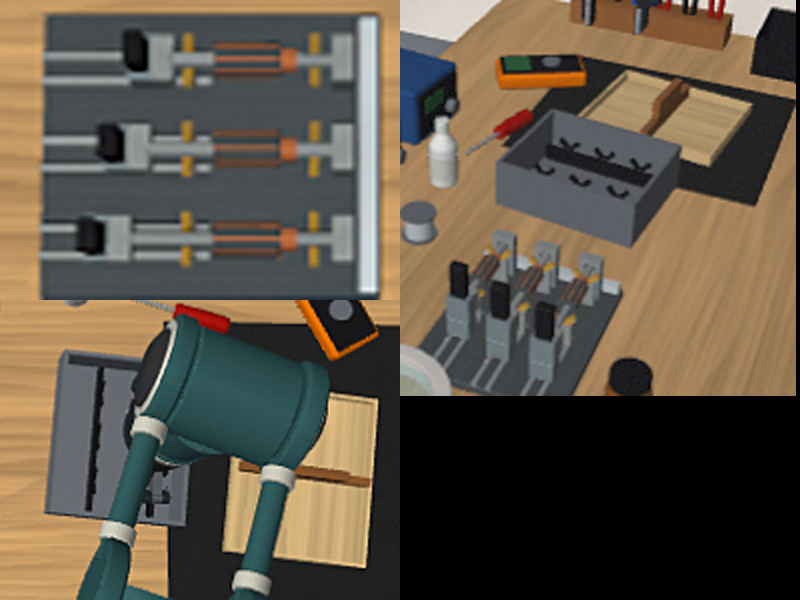

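Run:
```python
from h import *
for n in("side2","side8"):
    im=cv2.imread(f"pics/{n}.png");hs=cv2.cvtColor(im,cv2.COLOR_BGR2HSV)
    m=np.zeros(hs.shape[:2],np.uint8);m[135:180,360:405]=cv2.inRange(hs,(3,100,40),(14,255,160))[135:180,360:405]
    print(n,blobs(m,10))
    m[:]=0;m[135:200,300:420]=cv2.inRange(hs,(14,50,120),(28,160,255))[135:200,300:420]
    print([b for b in blobs(m,50)])
d=cv2.absdiff(cv2.imread("pics/side2.png"),cv2.imread("pics/side8.png")).max(2)[135:190,355:420]
print("diff",(d>25).sum())
```

```text
side2 [(np.int32(215), array([375.7, 157. ]), array([364, 145,  23,  26], dtype=int32))]
[(np.int32(666), array([389.6, 140.3]), array([339, 135,  81,  17], dtype=int32)), (np.int32(612), array([358.7, 156. ]), array([336, 142,  43,  29], dtype=int32)), (np.int32(215), array([308.3, 155.2]), array([300, 150,  22,  16], dtype=int32)), (np.int32(838), array([392. , 166.2]), array([370, 150,  45,  36], dtype=int32))]
side8 [(np.int32(216), array([375.8, 157. ]), array([364, 145,  23,  26], dtype=int32))]
[(np.int32(664), array([389.7, 140.3]), array([339, 135,  81,  17], dtype=int32)), (np.int32(615), array([358.8, 156. ]), array([336, 142,  43,  29], dtype=int32)), (np.int32(212), array([308.3, 155.2]), array([300, 150,  22,  16], dtype=int32)), (np.int32(839), array([392. , 166.2]), array([370, 150,  45,  36], dtype=int32))]
diff 41
```

Request:
{"op": "move_arm", "data": {"series": [6,-4.92,-0.17,0,0,0,0,6,-4.92,-0.17,0,0,0,0,6,-4.92,-0.17,0,0,0,0,6,-4.92,-0.17,0,0,0,0,6,-4.92,-0.17,0,0,0,0], "grip_force": 50}}

```text
time: 52.8
tool_pos: [0.4941, -0.3972, 0.2786]
tcp_rot: [-2.211, -2.23, 0.0]
wrist_force: [0.1, -0.0, 0.2]
width: 0.702
grip_force: 0.0
```

Request:
{"op": "move_arm", "data": {"series": [6,-4.92,-0.17,0,0,0,0,6,0,0,5,0,0,7.1,6,0,0,5,0,0,0,6,0,0,4,0,0,0,6,0,0,0,0,0,0]}}

```text
time: 53.42
tool_pos: [0.4902, -0.4425, 0.1338]
tcp_rot: [-2.338, -2.082, 0.001]
wrist_force: [-1.1, 0.5, -0.6]
width: 0.706
grip_force: 0.0
```

Request:
{"op": "move_arm", "data": {"series": [6,0,0,0,0,0,0,6,0,0,0,0,0,0,6,0,0,0,0,0,0]}}

```text
time: 53.8
tool_pos: [0.4933, -0.4476, 0.1416]
tcp_rot: [2.345, 2.084, 0.0]
wrist_force: [0.2, 0.6, -0.9]
width: 0.707
grip_force: 0.0
```

Run:
```python
from h import *
W=R.from_euler("z",-6.9,degrees=True)*R.from_matrix(np.array([[0,1,0],[1,0,0],[0,0,-1.]]))
print(shift([.489,-.4500,.0415],W), read_state()["tool_pos"])
s8=cv2.imread("pics/side8.png");s=shot("side");d=cv2.absdiff(s,s8).max(2)[150:190,380:415];print((d>25).sum())
```

```text
(array([-0.27, -0.43, 10.01]), array([0.2, 0.1, 0.2])) [ 0.49326634 -0.44757252  0.14155737]
0
```

Request:
{"op": "move_arm", "data": {"series": [6,-0.25,-0.4,4,0,0,0.2,6,0,0,4,0,0,0,6,0,0,1.8,0,0,0,6,0,0,0,0,0,0,6,0,0,0,0,0,0]}}

```text
time: 54.48
tool_pos: [0.4891, -0.4498, 0.043]
tcp_rot: [2.35, 2.081, 0.0]
wrist_force: [0.0, -1.2, 0.7]
width: 0.701
grip_force: 0.0
```

Request:
{"op": "move_arm", "data": {"series": [6,0,0,0,0,0,0,6,0,0,0,0,0,0]}}

```text
time: 54.72
tool_pos: [0.4887, -0.4494, 0.0426]
tcp_rot: [2.35, 2.081, 0.0]
wrist_force: [1.0, -0.1, 0.7]
width: 0.704
grip_force: 0.0
```

Run:
```python
from h import *
W=R.from_euler("z",-6.9,degrees=True)*R.from_matrix(np.array([[0,1,0],[1,0,0],[0,0,-1.]]))
print(shift([.4891,-.4500,.0415],W), read_state()["tool_pos"])
```

```text
(array([-0.05,  0.05,  0.11]), array([ 0.1,  0.1, -0. ])) [ 0.48866517 -0.44941448  0.04258556]
```

Request:
{"op": "move_arm", "data": {"series": [0.8,0,0,0,0,0,0,0.8,0,0,0,0,0,0,0.8,0,0,0,0,0,0,0.8,0,0,0,0,0,0,0.8,0,0,0,0,0,0]}}

```text
time: 55.35
tool_pos: [0.4881, -0.4488, 0.0414]
tcp_rot: [2.352, 2.082, 0.0]
wrist_force: [-0.7, 0.5, 2.7]
width: 0.138
grip_force: 49.1
```

Request:
{"op": "move_arm", "data": {"series": [0.8,0,0,-3,0,0,0,0.8,0,0,-5,0,0,0,0.8,0,0,-5,0,0,0,0.8,0,0,-4,0,0,0,0.8,4.5,0.2,0,0,0,0]}}

```text
time: 55.98
tool_pos: [0.4969, -0.4081, 0.2155]
tcp_rot: [2.349, 2.073, 0.0]
wrist_force: [1.1, 1.4, -3.3]
width: 0.139
grip_force: 49.2
```

Request:
{"op": "move_arm", "data": {"series": [0.8,4.5,0.2,0,0,0,0,0.8,4.5,0.2,0,0,0,0,0.8,4.5,0.2,0,0,0,0,0.8,4.5,0.2,0,0,0,0,0.8,4.5,0.2,0,0,0,0]}}

```text
time: 56.6
tool_pos: [0.5316, -0.1804, 0.2095]
tcp_rot: [-2.351, -2.081, 0.002]
wrist_force: [0.1, 0.7, -3.4]
width: 0.135
grip_force: 49.2
```

Request:
{"op": "move_arm", "data": {"series": [0.8,0,0,4,0,0,0,0.8,0,0,2,0,0,0,0.8,0,0,0,0,0,0,0.8,0,0,0,0,0,0,0.8,0,0,0,0,0,0]}}

```text
time: 57.22
tool_pos: [0.5335, -0.1831, 0.1526]
tcp_rot: [2.351, 2.08, 0.002]
wrist_force: [0.3, -1.1, -3.4]
width: 0.137
grip_force: 49.2
```

Run:
```python
from h import *
W=R.from_euler("z",-6.9,degrees=True)*R.from_matrix(np.array([[0,1,0],[1,0,0],[0,0,-1.]]))
print(shift([.5344,-.1837,.1156],W), read_state()["tool_pos"])
```

```text
(array([-0.04,  0.08,  3.71]), array([ 0.1,  0. , -0.1])) [ 0.533521   -0.18313169  0.15264938]
```

Request:
{"op": "move_arm", "data": {"series": [0.8,0,0.06,1.5,0,0,0,0.8,0,0,1.5,0,0,0,0.8,0,0,0.3,0,0,0,0.8,0,0,0,0,0,0,0.8,0,0,0,0,0,0]}}

```text
time: 57.85
tool_pos: [0.5333, -0.1822, 0.1182]
tcp_rot: [2.352, 2.083, 0.0]
wrist_force: [0.3, -0.6, -3.2]
width: 0.14
grip_force: 49.2
```

Request:
{"op": "move_arm", "data": {"series": [0.8,0,0,0.2,0,0,0,0.8,0,0,0,0,0,0,0.8,0,0,0,0,0,0]}}

```text
time: 58.22
tool_pos: [0.5334, -0.1823, 0.1164]
tcp_rot: [2.351, 2.082, 0.001]
wrist_force: [0.3, -1.0, -2.1]
width: 0.139
grip_force: 49.4
```

Request:
{"op": "move_arm", "data": {"series": [0.8,0,0,0.15,0,0,0,0.8,0,0,0,0,0,0,0.8,0,0,0,0,0,0]}}

```text
time: 58.6
tool_pos: [0.5335, -0.1824, 0.1163]
tcp_rot: [2.351, 2.082, 0.001]
wrist_force: [-2.3, 1.0, 5.8]
width: 0.142
grip_force: 50.3
```

Request:
{"op": "move_arm", "data": {"series": [6,0,0,0,0,0,0,6,0,0,0,0,0,0,6,0,0,-4,0,0,0,6,0,0,-5,0,0,0,6,0,0,-5,0,0,0]}}

```text
time: 59.22
tool_pos: [0.5328, -0.1822, 0.2556]
tcp_rot: [-2.352, -2.082, 0.0]
wrist_force: [-0.6, -0.6, 0.0]
width: 0.697
grip_force: 0.0
```

Request:
{"op": "move_arm", "data": {"series": [6,0,0,-5,0,0,-7,6,0,0,-5,0,0,0,6,5.15,0.24,0,0,0,0,6,5.15,0.24,0,0,0,0,6,5.15,0.24,0,0,0,0]}}

```text
time: 59.85
tool_pos: [0.5402, -0.0265, 0.3547]
tcp_rot: [2.221, 2.221, 0.001]
wrist_force: [0.1, 0.1, 0.2]
width: 0.703
grip_force: 0.0
```

Request:
{"op": "move_arm", "data": {"series": [6,5.15,0.24,0,0,0,0,6,5.15,0.24,0,0,0,0,6,5.15,0.24,0,0,0,0,6,5.15,0.24,0,0,0,0,6,5.15,0.24,0,0,0,0]}}

```text
time: 60.48
tool_pos: [0.5519, 0.2315, 0.3545]
tcp_rot: [2.22, 2.222, 0.0]
wrist_force: [0.8, -0.1, 0.7]
width: 0.703
grip_force: 0.0
```

Request:
{"op": "move_arm", "data": {"series": [6,5.15,0.24,0,0,0,0,6,5.15,0.24,0,0,0,0,6,5.15,0.24,0,0,0,0,6,5.15,0.24,0,0,0,0,6,0,0,0,0,0,0]}}

```text
time: 61.1
tool_pos: [0.5604, 0.4394, 0.3525]
tcp_rot: [-2.215, -2.226, 0.003]
wrist_force: [0.4, -0.3, 0.6]
width: 0.706
grip_force: 0.0
```

Request:
{"op": "move_arm", "data": {"series": [6,0,0,0,0,0,0,6,0,0,0,0,0,0,6,0,0,0,0,0,0]}}

```text
time: 61.48
tool_pos: [0.5617, 0.4346, 0.3552]
tcp_rot: [2.222, 2.221, 0.001]
wrist_force: [0.0, -0.3, -0.4]
width: 0.697
grip_force: 0.0
```

Run:
```python
from h import *
W=R.from_euler("z",.2,degrees=True)*R.from_matrix(np.array([[0,1,0],[1,0,0],[0,0,-1.]]))
print(shift([.5612,.4365,.242],W), read_state()["tool_pos"])
t=shot("top");s=shot("side");cv2.imwrite("pics/top9.png",t);cv2.imwrite("pics/side9.png",s)
a=crop(t,340,140,470,270,3);b=crop(s,180,130,400,330,1.8)
w=np.zeros((400,790,3),np.uint8);w[:390,:390]=a;w[:360,394:790]=b
cv2.imwrite("pics/c9.png",w)
```

```text
(array([ 0.19, -0.06, 11.32]), array([ 0. , -0. , -0.2])) [0.5617327  0.43459697 0.35523631]
```

View pics/c9.png

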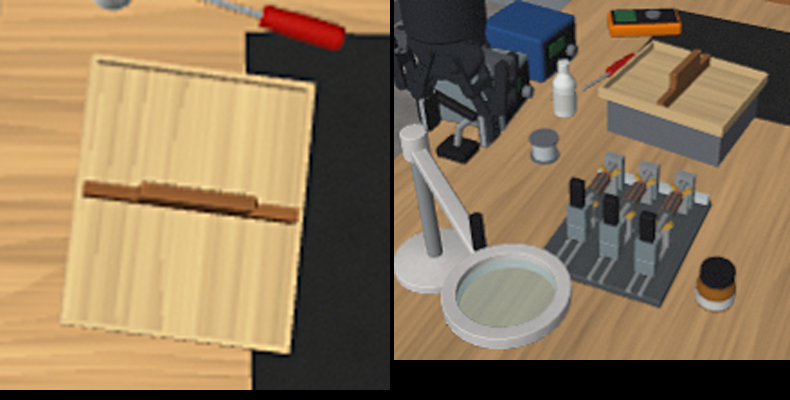

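Run:
```python
from h import *
s=cv2.imread("pics/side9.png")
m=np.zeros(s.shape[:2]);m[235:280,215:238]=s.max(2)[235:280,215:238]<45
for b in blobs(m,10):print(b,plane("side",[b[1]],.242))
for n in("top0","top9"):
    im=cv2.imread(f"pics/{n}.png");hs=cv2.cvtColor(im,cv2.COLOR_BGR2HSV)
    m=np.zeros(hs.shape[:2],np.uint8);m[190:225,362:445]=cv2.inRange(hs,(3,100,40),(14,255,160))[190:225,362:445]
    p=np.argwhere(m>0)[:,::-1].astype(np.float32);print(n,blobs(m,50),cv2.minAreaRect(p))
for n in("side1","side9"):
    im=cv2.imread(f"pics/{n}.png");hs=cv2.cvtColor(im,cv2.COLOR_BGR2HSV)
    m=np.zeros(hs.shape[:2],np.uint8);m[155:192,320:360]=cv2.inRange(hs,(3,100,40),(14,255,160))[155:192,320:360];print(n,blobs(m,50))
```

```text
(np.int32(126), array([225.8, 258.1]), array([222, 248,   9,  21], dtype=int32)) [[0.5585142  0.43349945 0.242     ]]
top0 [(np.int32(421), array([403.6, 207. ]), array([368, 201,  71,  14], dtype=int32))] ((403.2038879394531, 206.50509643554688), (70.97947692871094, 7.070925235748291), 7.765166759490967)
top9 [(np.int32(403), array([402.6, 206.3]), array([368, 201,  71,  13], dtype=int32))] ((403.117919921875, 206.11572265625), (70.97191619873047, 6.938594818115234), 7.594643592834473)
side1 [(np.int32(334), array([341.6, 171.6]), array([327, 157,  29,  32], dtype=int32))]
side9 [(np.int32(344), array([341.3, 171.3]), array([326, 157,  30,  32], dtype=int32))]
```

Request:
{"op": "move_arm", "data": {"series": [6,0.15,-0.05,4,0,0,0,6,0,0,4,0,0,0,6,0,0,3.3,0,0,0,6,0,0,0,0,0,0,1,0,0,0,0,0,0], "grip_force": 40}}

```text
time: 62.2
tool_pos: [0.5616, 0.4375, 0.2434]
tcp_rot: [2.221, 2.222, 0.003]
wrist_force: [0.8, 1.1, 0.7]
width: 0.503
grip_force: 0.0
```

Request:
{"op": "move_arm", "data": {"series": [1,0,0,0,0,0,0,1,0,0,0,0,0,0,1,0,0,0,0,0,0,1,0,0,0,0,0,0]}}

```text
time: 62.7
tool_pos: [0.5602, 0.4392, 0.2446]
tcp_rot: [-2.218, -2.221, -0.005]
wrist_force: [-3.3, 2.8, 4.2]
width: 0.154
grip_force: 39.0
```

Request:
{"op": "move_arm", "data": {"series": [1,-2.02,-1.35,0,0,0,0,1,-2.16,-1.13,0,0,0,0,1,-2.27,-0.89,0,0,0,0,1,-2.35,-0.64,0,0,0,0,1,-2.4,-0.38,0,0,0,0]}}

```text
time: 63.32
tool_pos: [0.5166, 0.3263, 0.2446]
tcp_rot: [-2.218, -2.223, -0.006]
wrist_force: [-1.5, 3.0, 5.1]
width: 0.157
grip_force: 39.9
```

Request:
{"op": "move_arm", "data": {"series": [1,-2.43,-0.12,0,0,0,0,1,-2.43,0.14,0,0,0,0,1,-2.4,0.41,0,0,0,0,1,-2.34,0.66,0,0,0,0,1,-2.26,0.91,0,0,0,0]}}

```text
time: 63.95
tool_pos: [0.5342, 0.2054, 0.2444]
tcp_rot: [-2.218, -2.221, 0.007]
wrist_force: [-11.6, -2.1, 10.8]
width: 0.151
grip_force: 41.1
```

Request:
{"op": "move_arm", "data": {"series": [1,-2.14,1.15,0,0,0,0,1,-2.01,1.38,0,0,0,0,1,0,0,0,0,0,0,1,0,0,0,0,0,0]}}

```text
time: 64.45
tool_pos: [0.5593, 0.1607, 0.2443]
tcp_rot: [2.221, 2.221, -0.015]
wrist_force: [-14.7, -10.9, 13.9]
width: 0.156
grip_force: 41.4
```

Run:
```python
from h import *
p=read_state()["tool_pos"];print(p)
H=np.array([.7408,.3010]);v=p[:2]-H;print(np.linalg.norm(v),np.degrees(np.arctan2(*v[::-1]))%360, H+v/np.linalg.norm(v)*.3)
s=shot("side");cv2.imwrite("pics/side10.png",s)
# glass/ring in side view: white ring
hs=cv2.cvtColor(s,cv2.COLOR_BGR2HSV);m=cv2.inRange(hs,(0,0,150),(180,40,255));k=np.zeros_like(m);k[150:280,240:400]=m[150:280,240:400]
for b in blobs(k,60):print(b)
cv2.imwrite("pics/c10.png",crop(s,180,140,400,300,3.5))
```

```text
[0.55931849 0.16066059 0.24432238]
0.22941379286018337 217.71473384517043 [0.50348012 0.11748085]
(np.int32(216), array([272.5, 181.8]), array([268, 167,  10,  28], dtype=int32))
(np.int32(1422), array([299.8, 197.3]), array([240, 179, 102,  35], dtype=int32))
```

View pics/c10.png

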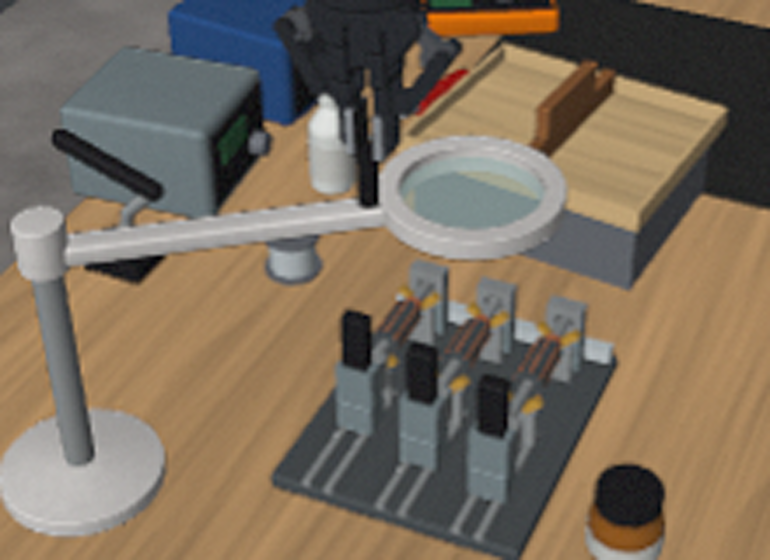

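Request:
{"op": "move_arm", "data": {"series": [6,0,0,0,0,0,0,6,0,0,0,0,0,0,6,0,0,-5,0,0,0,6,0,0,-6,0,0,0,6,-5,-0.5,0,0,0,0]}}

```text
time: 65.12
tool_pos: [0.5611, 0.1176, 0.3588]
tcp_rot: [2.21, 2.223, 0.017]
wrist_force: [0.2, -0.9, 0.3]
width: 0.702
grip_force: 0.0
```

Request:
{"op": "move_arm", "data": {"series": [6,-5,-0.5,0,0,0,0,6,-5,-0.5,0,0,0,0,6,-5,-0.5,0,0,0,0,6,-5,-0.5,0,0,0,0,6,-5,-0.5,0,0,0,0]}}

```text
time: 65.75
tool_pos: [0.5329, -0.1364, 0.352]
tcp_rot: [2.219, 2.222, 0.001]
wrist_force: [0.2, -0.1, 0.6]
width: 0.702
grip_force: 0.0
```

Request:
{"op": "move_arm", "data": {"series": [6,-5,-0.5,0,0,0,0,6,-5,-0.5,0,0,0,0,6,-5,-0.5,0,0,0,0]}}

```text
time: 66.12
tool_pos: [0.5181, -0.2865, 0.3519]
tcp_rot: [2.219, 2.222, 0.001]
wrist_force: [0.9, -0.3, 0.9]
width: 0.698
grip_force: 0.0
```

Run:
```python
from h import *
print(read_state()["tool_pos"])
t=shot("top");s=shot("side");cv2.imwrite("pics/top11.png",t);cv2.imwrite("pics/side11.png",s)
def ring(im,w):
    x0,y0,x1,y1=w;hs=cv2.cvtColor(im,cv2.COLOR_BGR2HSV);k=np.zeros(im.shape[:2],np.uint8)
    k[y0:y1,x0:x1]=cv2.inRange(hs,(0,0,150),(180,40,255))[y0:y1,x0:x1]
    c,h=cv2.findContours(k,cv2.RETR_CCOMP,cv2.CHAIN_APPROX_NONE)
    inner=[q for q,g in zip(c,h[0]) if g[3]>=0 and len(q)>30]
    return [(cv2.fitEllipse(q)) for q in inner]
for tn,sn in(("top0","side0"),("top11","side11")):
    a=ring(cv2.imread(f"pics/{tn}.png"),(225,165,330,265));b=ring(cv2.imread(f"pics/{sn}.png"),(280,150,370,240));print(a,b)
    if a and b:print(tri([b[0][0]],[a[0][0]]),plane("top",[a[0][0]],.22))
```

```text
[ 0.51806297 -0.28654763  0.3519043 ]
[((264.5, 235.0), (2.1361160278320312, 32.832183837890625), 90.0), ((256.8932189941406, 215.30743408203125), (8.957054138183594, 11.934107780456543), 172.46746826171875)] [((315.7926330566406, 203.30279541015625), (17.60619354248047, 42.631134033203125), 101.44017791748047)]
[[0.46231976 0.16685875 0.22711006 0.02699197]] [[0.44987997 0.16316932 0.22      ]]
[] [((311.8487854003906, 196.20753479003906), (18.453144073486328, 38.92434310913086), 104.70700073242188)]
```

Run:
```python
from h import *
for n in("top0","top11"):
    g=cv2.cvtColor(cv2.imread(f"pics/{n}.png"),cv2.COLOR_BGR2GRAY)
    x=crop(g[:,:],210,150,350,270,4)
    c=cv2.HoughCircles(x,cv2.HOUGH_GRADIENT,1.2,200,param1=120,param2=30,minRadius=105,maxRadius=128)
    if c is not None:
        for u,v,r in c[0][:2]:
            q=[210+u/4-.4,150+v/4-.4];print(n,q,r/4,plane("top",[q],.22))
t=cv2.imread("pics/top11.png");s=cv2.imread("pics/side11.png")
a=crop(t,190,90,350,260,2.5);b=crop(s,250,150,400,300,2.6);w=np.zeros((425,800,3),np.uint8);w[:425,:400]=a;w[:390,405:795]=b
cv2.imwrite("pics/c11.png",w)
```

```text
top0 [np.float32(267.35), np.float32(223.25)] 29.16 [[0.47725608 0.15713657 0.22      ]]
top11 [np.float32(281.75), np.float32(213.95001)] 28.86 [[0.49932418 0.12404343 0.22      ]]
```

View pics/c11.png

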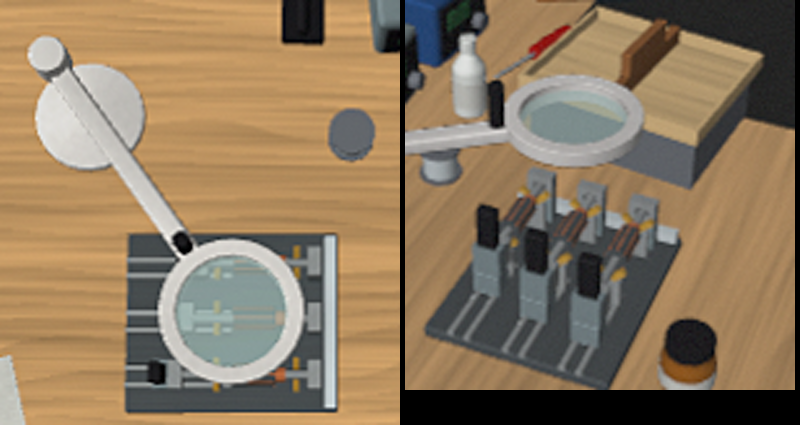

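```bash
python3 -c "
from workcell import *
print(finish_job())"
```

```text
the job is handed in; nothing more can be done
None
```

The job is handed in: rotors a, b and c are fully home in places 3, 2 and 1, the tray is back squarely on the box (within about 1 mm of where it started), and the lens is back within about 8 mm of the fixture middle. I did not measure the bystanders' positions afterwards, but the robot was never commanded near them.

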